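Skewer the grating discs off the drying rack

TASK

The three processor discs on the sloping drying rack are dry but sharp, so touch them with nothing but the skewer. Take the skewer by its handle from its stand, run it down through all three hubs without forcing it, lift the discs off the rack together as one stack without dropping any, and lay the loaded skewer gently back in both forks of the stand as it lay before, with the three discs hanging between the forks. Leave everything else on the tray where it is.

Things in the scene. Friction and masses are not known exactly. Their poses are not given: they have to be found in the camera images.
- skewer_grip (a point): middle of the skewer's handle, on its axis: the place to grip. y axis along the skewer towards the tip, x across the handle (16 mm wide), z up when it lies in the stand. The handle reaches 37 mm behind this point and 48 mm ahead of it.
- skewer_tip (a point): the skewer's point, 163 mm ahead of the grip point along its axis; the last 6 mm taper to a blunt 4 mm end.
- skewer: 200 mm skewer, 70 g: black handle 85 mm long, 16 mm wide (x), 20 mm high (z); a steel collar 4 mm thick and 22 mm across at its front end, too big for the hub holes; then a slippery polished round rod 7 mm thick, 111 mm long, to the point. Discs slide along the rod when it slopes over about 15 degrees. Origin and axes as point skewer_grip.
- disc_top_hub (a point): uppermost disc (coarse grater, red hub): centre of its hub hole. Its z axis is the disc's axis and points to the uphill side of the rack.
- disc_mid_hub (a point): middle disc (fine grater, green hub): centre of its hub hole. Its z axis is the disc's axis and points to the uphill side of the rack.
- disc_low_hub (a point): lowest disc (slicer, blue hub): centre of its hub hole. Its z axis is the disc's axis and points to the uphill side of the rack.
- disc_top: Coarse grater. Steel processor disc, 90 mm across, 5 mm thick at the rim, with a red plastic hub 32 mm across and 12 mm long and a 12 mm round hole right through it; about 70 g. Origin at its centre.
- disc_mid: Fine grater. Steel processor disc, 90 mm across, 5 mm thick at the rim, with a green plastic hub 32 mm across and 12 mm long and a 12 mm round hole right through it; about 70 g. Origin at its centre.
- disc_low: Slicer. Steel processor disc, 90 mm across, 5 mm thick at the rim, with a blue plastic hub 32 mm across and 12 mm long and a 12 mm round hole right through it; about 70 g. Origin at its centre.
- rack: sloping beech rack, fixed: two round rails 50 mm apart fall 30 degrees to its +y; on them four pairs of 8 mm dowels, 26 mm pitch, 62 mm long, square to the rails, tops up to 130 mm. Between them the discs stand on edge, square to the rails; their hub holes lie on one line, 26 mm apart, falling 30 degrees to +y, at y = 5, 27, 50, z = 102, 89, 76 mm, clear before and beyond. Origin under its centre on the tray.
- stand: beech skewer stand, fixed: base 76 x 128 mm; forks 8 mm thick at y = -51 mm (23 mm wide, for the handle, floor 74 mm up) and y = +51 mm (V, for the rod), flared to 45 mm at their tops 110 mm up. Origin under its centre on the tray, z up. The skewer lies level along y, tip to +y, axis 84 mm above the origin, grip point near y = -87 mm, just outside the handle fork.
- tray: teak pull-out tray that everything stands on; its floor is 8 mm above the work surface, its 30 mm rim 1 m apart from left to right.
- bento: closed pink bento box, 110 x 180 x 58 mm, at the back of the tray; origin under its centre.
- katori: yellow ceramic katori (bowl), 92 mm across, 42 mm high, near the middle of the tray; origin under its centre.
- flask: aluminium flask bottle standing upright, 70 mm across, 225 mm high, at the back of the tray; origin under its centre.
- sipper: closed orange sipper cup, 76 mm across, 130 mm high, at the back of the tray; origin under its centre.
- fork_l: stainless steel dinner fork lying flat by the tray's front rim, 174 mm long, on the left; origin near its middle.
- fork_r: stainless steel dinner fork lying flat by the tray's front rim, 174 mm long, on the right; origin near its middle.
Not all that is in view belongs to the job. Leave any purple or turquoise look-alike of the disc_top alone.

How it is judged (in metres and radians):
On the way, in this order (a step that is already met when the one before it is completed fails the run):
1. the skewer runs through the hubs of all three discs (x of disc_top_hub in the frame of skewer_grip between -0.0065 and 0.0065 m and z of disc_top_hub in the frame of skewer_grip between -0.0065 and 0.0065 m and y of disc_top_hub in the frame of skewer_grip between 0.054 and 0.148 m and x of disc_mid_hub in the frame of skewer_grip between -0.0065 and 0.0065 m and z of disc_mid_hub in the frame of skewer_grip between -0.0065 and 0.0065 m and y of disc_mid_hub in the frame of skewer_grip between 0.054 and 0.148 m and x of disc_low_hub in the frame of skewer_grip between -0.0065 and 0.0065 m and z of disc_low_hub in the frame of skewer_grip between -0.0065 and 0.0065 m and y of disc_low_hub in the frame of skewer_grip between 0.054 and 0.148 m), for 0.1 s.
2. all three discs hang on the skewer, lifted off the rack together (all of step 1 and contact force between each of disc_top, disc_mid, disc_low and rack below 0.05 N and distance of each of disc_top_hub, disc_mid_hub, disc_low_hub from where it was at the start of the episode above 0.06 m), for 0.2 s.
At the end, for the whole second after the job is handed in: The skewer lies level, still and released in both forks of its stand as at first (grip point within 7 mm sideways, 60 to 98 mm from the stand's centre, 78 to 91 mm up; within 5 degrees), all three discs threaded on its rod and hanging at rest between the forks (within 44 mm of the centre) (all of step 1 and x of skewer_grip in the frame of stand between -0.007 and 0.007 m and y of skewer_grip in the frame of stand between -0.098 and -0.06 m and z of skewer_grip in the frame of stand between 0.078 and 0.091 m and angle between skewer_grip's own y axis and vertical between 1.49 and 1.65 rad and angle between the y axis of skewer_grip and the y axis of stand, either way round below 0.1 rad and y of disc_top_hub in the frame of stand between -0.044 and 0.044 m and linear speed of each of disc_top, disc_mid, disc_low, skewer below 0.03 m/s and y of disc_mid_hub in the frame of stand between -0.044 and 0.044 m and y of disc_low_hub in the frame of stand between -0.044 and 0.044 m); the robot touches nothing.
It fails at once if the robot touches a disc (contact force between any of the fingers, the arm and disc_top above 0.5 N or contact force between any of the fingers, the arm and disc_mid above 0.5 N or contact force between any of the fingers, the arm and disc_low above 0.5 N).
It fails at once if the skewer is forced against a disc (more than 60 N) (contact force between skewer and disc_top above 60 N or contact force between skewer and disc_mid above 60 N or contact force between skewer and disc_low above 60 N).
It fails at once if a disc is dropped on the tray (contact force between any of disc_top, disc_mid, disc_low and tray above 0.3 N).
It fails at once if the skewer is let fall (over 0.45 m/s out of the gripper) or rammed into the stand (over 60 N) (contact force between skewer and stand above 60 N or (contact force between the fingers and skewer below 0.1 N and linear speed of skewer above 0.45 m/s)).
It fails at once if something else on the tray is moved more than 20 mm (distance of any of bento, katori, flask, sipper, fork_l, fork_r from where it was at the start of the episode above 0.02 m).
It also fails if it takes over 54 s, if anything falls off the work surface, if the arm or the gripper's body presses on something with over 40 N, if the wrist force passes 120 N, or if a joint passes its speed limit or range.

ROBOT

A 6-joint arm with a two-finger parallel gripper is mounted at the origin on the work surface. World frame = base frame: x ahead of the robot, y to its left, z up, the work surface at z = 0. Lengths are in mm, angles in rad, forces in N, time in s.
With the tool pointing down it reaches from about 425 to 1125 mm from the base axis. Payload 14.9 kg.
Tool frame: the origin (TCP) lies midway between the tips of the shut fingers; the grasp point (between the pads) lies 19 mm behind it (r.pinch_z is the distance from the TCP to the grasp point, in mm); z points along the fingers, x is the direction in which the jaws open and shut, and the axes are right-handed (so a half turn about z gives the same grasp; the last joint's range is limited). The gripper opens to 91 mm and grips with 3 to 60 N. Pads are 32 mm wide; open, the fingers measure 118 mm over their backs; the gripper's body (76 mm by 178 mm) begins 60 mm behind the grasp point.
Start: joints at [-1.305, 0.379, 1.734, -0, 1.028, -0.033], TCP at [206.057, -668.998, 213.932] pointing down, gripper open.
Joint ranges: [-2.77, 2.77], [-0.74, 2.19], [0, 2.66], [-1.06, 4.2], [0.31, 2.87], [-3.08, 3.08]. Speed limits (rad/s): [1.89, 1.89, 2.39, 3.14, 3.14, 3.14].

INTERFACE

Orientations are given as a rotation vector (axis times angle).
In Python, from workcell import r gives the robot as it stands. The module is installed in compiled form; this text tells all that it offers.
- The arm moves only by the shell command python3 -m creep 'ROWS'. ROWS is JSON, a list of rows, each an object of numbers: "x", "y", "z": the shift along the tool's x, y, z each as a share of 0.3 m, from -1 to 1; "rx", "ry", "rz": the turn, a rotation vector about the tool's x, y, z each as a share of 180 degrees, from -1 to 1; "jaw": the opening, from -1 (shut) to 1 (fully open). A call has exactly 10 rows; each row is the pose to reach, as a shift and turn from the pose commanded when the call began, along the tool's axes at that moment, turning the shorter way round; what a row does not reach only later rows make up. A row lasts 1/10 s, in which the tool goes at most 50 mm and 8.59 degrees, less where a joint would pass 70% of its speed; a pose out of reach is approached as far as the arm can. A call with a number of a shift or a turn outside -1 to 1 is refused whole. A call with a gripper value outside its range is refused whole. The fingers move at their own pace and stop on an object; the grip force is fixed at half the most. Time passes only in rows, so rows that repeat a pose let the fingers close, or fill a call up. It gives the time, the measured TCP pose, the force and the opening at its end, in the units of the state.
- r.get_obs(): the state, without advancing time (a new reading comes with each control period).
- r.read_camera(name): name is "scene" or "top" or "wrist"; returns a dict with "img" (420x560x3 uint8, red, green, blue), "K" (3x3 intrinsics, pixels), "pose" (4x4, takes a point from camera to world coordinates); the wrist camera has in their place "hand_eye" (4x4, takes a point from camera to tool coordinates, whose origin is the TCP and whose axes are the tool frame's). Camera axes: x right, y down, z forward; pixel columns grow to the right and rows downward; lengths in mm; the calibration is good to about 2 mm. A picture is of the moment at which its call begins: read the wrist's pose just before it. There is no depth.
- r.hand_in(): hands the job in, once; it reports no verdict.
The state is a dict: "time": time; "joint_pos": joint angles; "joint_vel": joint speeds; "effort": joint torques, N m; "tool_pos": TCP position; "orientation": TCP orientation; "ft_force": force on the tool from outside, world axes, zero at the start; "wrist_torque": the same for the moment, N m; "width": finger opening in mm.
Only numpy, scipy, OpenCV 4.12 (cv2) and the standard library are available. Lean on these libraries where they do the work, as an engineer would, in place of code of your own. Each camera call takes 0.05 s, during which the arm holds its last target.

## Working session

There is one attempt and no reset: what is moved stays moved. The work goes in short steps, Python scripts to look and compute and a shell command to move; the robot and the scene stay as the last step left them, time stands still between calls to the robot, and variables do not carry over. Pictures are saved under pics/ and viewed, and the job is handed in when it is done.

```bash
mkdir -p pics; ls; python3 - <<'E'
from workcell import r
import cv2,numpy as np
o=r.get_obs()
print({k:np.round(v,3).tolist() for k,v in o.items()}, r.pinch_z)
for n in ["scene","top","wrist"]:
    c=r.read_camera(n); cv2.imwrite(f"pics/a_{n}.png",c["img"][:,:,::-1])
    print(n,np.round(c["K"],1).tolist(),np.round(c.get("pose",c.get("hand_eye")),3).tolist())
E
```

```text
pics
{'time': 0.0, 'joint_pos': [-1.305, 0.379, 1.735, 0.0, 1.028, -0.033], 'joint_vel': [-0.001, -0.001, -0.001, -0.0, -0.0, 0.001], 'effort': [0.002, -76.371, -43.436, 0.065, 0.042, -0.0], 'tool_pos': [205.959, -668.576, 213.282], 'orientation': [-2.527, 1.866, 0.001], 'ft_force': [-0.455, -0.405, -0.439], 'wrist_torque': [0.003, -0.001, 0.0], 'width': 91.21} 18.8
scene [[535.7, 0.0, 289.5], [0.0, 535.7, 206.5], [0.0, 0.0, 1.0]] [[0.487, 0.755, -0.44, 1068.703], [0.874, -0.424, 0.238, -213.372], [-0.007, -0.5, -0.866, 1206.626], [0.0, 0.0, 0.0, 1.0]]
top [[517.1, 0.0, 279.5], [0.0, 517.1, 210.2], [0.0, 0.0, 1.0]] [[0.02, -0.995, 0.095, 337.686], [-1.0, -0.02, -0.0, 94.451], [0.002, -0.095, -0.996, 1535.459], [0.0, 0.0, 0.0, 1.0]]
wrist [[297.8, 0.0, 278.0], [0.0, 297.8, 208.1], [0.0, 0.0, 1.0]] [[1.0, 0.001, -0.0, -1.371], [-0.001, 0.971, 0.241, -67.465], [0.0, -0.241, 0.971, -168.994], [0.0, 0.0, 0.0, 1.0]]
```

View pics/a_scene.png

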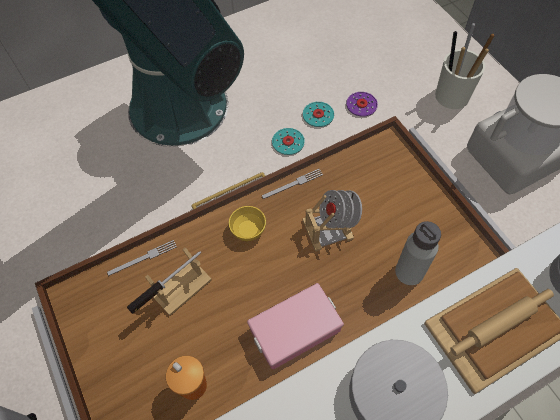

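View pics/a_top.png

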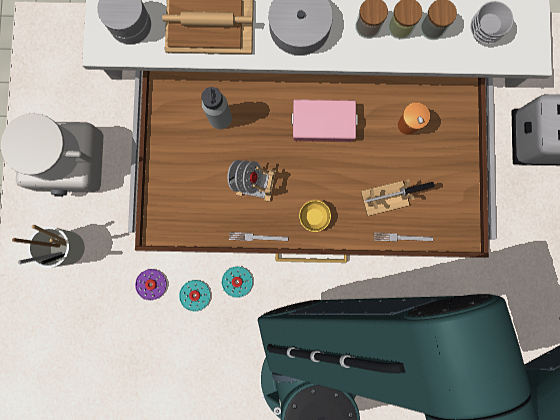

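View pics/a_wrist.png

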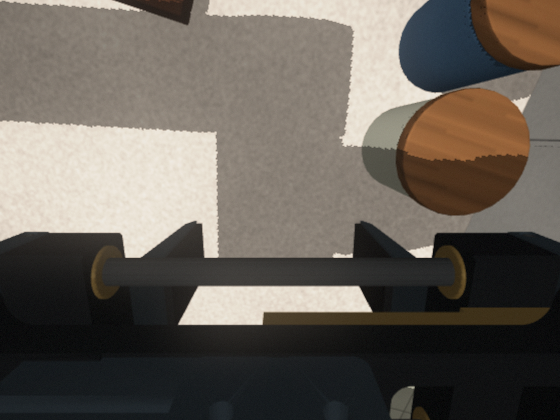

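The top view shows the skewer in its stand, with the handle at about (425,187) and the tip at about (372,200). The disc rack is at about (245,178), red hub at (254,178). The purple (151,284) and turquoise (195,295), (237,282) look-alikes lie off the tray. Next I'll look at close crops.

```bash
python3 - <<'E'
import cv2,numpy as np
t=cv2.imread("pics/a_top.png"); s=cv2.imread("pics/a_scene.png")
def crop(im,x0,y0,x1,y1,f): return cv2.resize(im[y0:y1,x0:x1],None,fx=f,fy=f,interpolation=cv2.INTER_CUBIC)
a=crop(t,215,150,295,210,5); b=crop(t,355,165,445,225,4.4)
c=crop(s,290,180,370,260,5)[:300]; 
cv2.imwrite("pics/c1.png",np.hstack([a[:264],b[:264]])[:, :800])
a=crop(s,295,180,375,255,5); b=crop(s,115,235,215,320,4)
h=min(a.shape[0],b.shape[0]); cv2.imwrite("pics/c2.png",np.hstack([a[:h],b[:h]]))
E
```

```text
(no output)
```

View pics/c1.png

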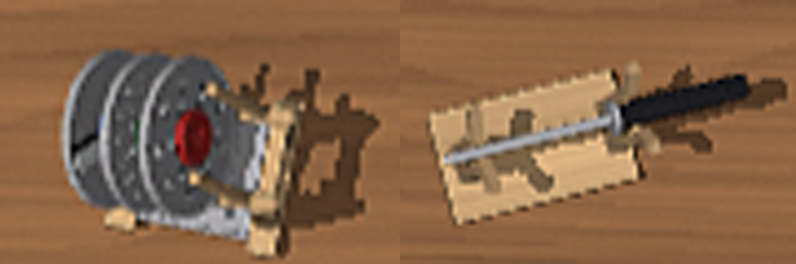

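View pics/c2.png

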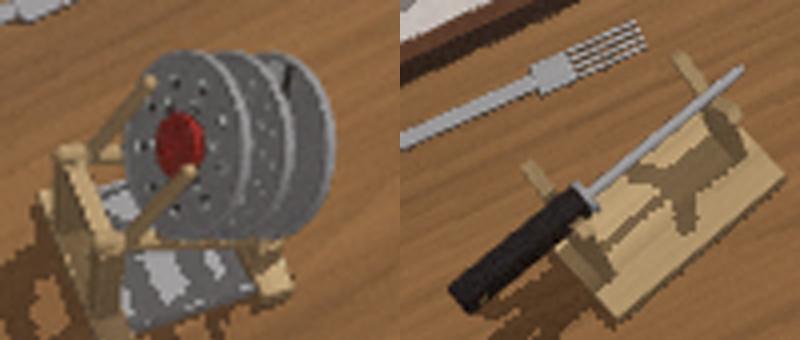

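The crops confirm it: red hub uphill at top (254,178), the grey discs falling to world +y, and the black handle with its collar beside the fork. I'll measure these now by casting rays.

```bash
cat > h.py <<'E'
import numpy as np, cv2
from workcell import r
from scipy.spatial.transform import Rotation as R
def pose(o=None):
    o=o or r.get_obs(); T=np.eye(4); T[:3,:3]=R.from_rotvec(o["orientation"]).as_matrix(); T[:3,3]=o["tool_pos"]; return T
def cam(n):
    T=pose(); c=r.read_camera(n); P=c["pose"] if n!="wrist" else T@c["hand_eye"]
    return c["img"],c["K"],np.array(P)
def ray(K,P,uv):
    d=P[:3,:3]@np.linalg.solve(K,[uv[0],uv[1],1]); return P[:3,3],d/np.linalg.norm(d)
def onz(K,P,uv,z):
    o,d=ray(K,P,uv); return o+d*(z-o[2])/d[2]
def tri(*rs):
    A=sum(np.eye(3)-np.outer(d,d) for o,d in rs); b=sum((np.eye(3)-np.outer(d,d))@o for o,d in rs)
    p=np.linalg.solve(A,b); return p,[np.linalg.norm((np.eye(3)-np.outer(d,d))@(p-o)) for o,d in rs]
E
python3 - <<'E'
from h import *
V={n:cam(n) for n in("top","scene")}
def comps(m,box,amin=15):
    x0,y0,x1,y1=box; mm=np.zeros_like(m,dtype=np.uint8); mm[y0:y1,x0:x1]=m[y0:y1,x0:x1]
    n,l,st,ce=cv2.connectedComponentsWithStats(mm); i=1+np.argmax(st[1:,4]); return l==i
def ends(m):
    ys,xs=np.nonzero(m); p=np.c_[xs,ys].astype(float); c=p.mean(0); u,s,vt=np.linalg.svd(p-c,full_matrices=False); t=(p-c)@vt[0]; return c,c+vt[0]*t.min(),c+vt[0]*t.max()
for n,bh,br in(("top",(355,165,445,225),(215,150,295,210)),("scene",(115,235,215,320),(295,180,375,255))):
    I,K,P=V[n]; J=I.astype(int)
    h=comps(J.max(2)<45,bh); e=ends(h); print(n,"handle",h.sum(),[ (np.round(x,1),np.round(onz(K,P,x,92),0)) for x in e])
    red=comps((J[...,0]>110)&(J[...,1]<60)&(J[...,2]<60),br); ys,xs=np.nonzero(red); c=np.array([xs.mean(),ys.mean()]); print("red",red.sum(),c); V[n]+=(c,e)
p=tri(*[ray(V[n][1],V[n][2],V[n][3]) for n in V]); print("red",p)
print("handle c",tri(*[ray(V[n][1],V[n][2],V[n][4][0]) for n in V]))
E
```

```text
top handle 158 [(array([418.9, 187.5]), array([ 547., -298.,   92.])), (array([433.2, 184. ]), array([ 558., -338.,   92.])), (array([405. , 190.9]), array([ 537., -258.,   92.]))]
red 14 [250.78571429 176.57142857]
scene handle 319 [(array([144.1, 297.6]), array([ 548., -297.,   92.])), (array([160.1, 284.4]), array([ 536., -254.,   92.])), (array([129.2, 309.8]), array([ 558., -335.,   92.]))]
red 10 [333.6 206.8]
red (array([565.28915301, 176.19397087, 115.12041756]), [np.float64(1.0327898660133108), np.float64(1.03278986601337)])
handle c (array([ 547.35549138, -297.27421614,   91.65120888]), [np.float64(0.612652339464371), np.float64(0.6126523394644176)])
```

```bash
cat >> h.py <<'E'
def tgt(pos,Rm,T=None):
    "shares for creep from the present pose to world pos/R"
    T=pose() if T is None else T
    d=T[:3,:3].T@(np.array(pos)-T[:3,3])/300; w=R.from_matrix(T[:3,:3].T@Rm).as_rotvec()/np.pi
    print("xyz",np.round(d,4).tolist(),"r",np.round(w,4).tolist(),"mm %.0f deg %.1f"%(300*np.linalg.norm(d),180*np.linalg.norm(w)))
def Rsk(sy): # tool frame for skewer direction sy (unit), skewer z up: tool x=sx, y=-sy, z=-sz
    sy=np.array(sy,float)/np.linalg.norm(sy); sx=np.cross(sy,[0,0,1]); sx/=np.linalg.norm(sx); return np.c_[sx,-sy,-np.cross(sx,sy)]
E
python3 -c "
from h import *
tgt([549,-303,190],Rsk([-.257,.966,0]))
"
```

```text
xyz [-0.8288, -1.4516, 0.0792] r [-0.0001, 0.0001, -0.4876] mm 502 deg 87.8
```

```bash
python3 -m creep '[{"x":-0.5,"y":-0.9,"z":0.02,"rz":-0.24,"jaw":1},{"x":-0.5,"y":-0.9,"z":0.02,"rz":-0.3,"jaw":1},{"x":-0.55,"y":-0.95,"z":0.03,"rz":-0.4,"jaw":1},{"x":-0.57,"y":-1,"z":0.04,"rz":-0.4876,"jaw":1},{"x":-0.57,"y":-1,"z":0.05,"rz":-0.4876,"jaw":1},{"x":-0.57,"y":-1,"z":0.05,"rz":-0.4876,"jaw":1},{"x":-0.57,"y":-1,"z":0.05,"rz":-0.4876,"jaw":1},{"x":-0.57,"y":-1,"z":0.05,"rz":-0.4876,"jaw":1},{"x":-0.57,"y":-1,"z":0.05,"rz":-0.4876,"jaw":1},{"x":-0.57,"y":-1,"z":0.05,"rz":-0.4876,"jaw":1}]'; python3 -c "
from h import *
tgt([549,-303,190],Rsk([-.257,.966,0]))
"
```

```text
xyz [-0.8288, -1.4516, 0.0792] r [-0.0001, 0.0001, -0.4876] mm 502 deg 87.8validation failed for argument at $[0]...
```

```bash
python3 -m creep '[{"x":-0.5,"y":-0.9,"z":0.02,"rx":0,"ry":0,"rz":-0.24,"jaw":1},{"x":-0.5,"y":-0.9,"z":0.02,"rx":0,"ry":0,"rz":-0.3,"jaw":1},{"x":-0.55,"y":-0.95,"z":0.03,"rx":0,"ry":0,"rz":-0.4,"jaw":1},{"x":-0.57,"y":-1,"z":0.04,"rx":0,"ry":0,"rz":-0.4876,"jaw":1},{"x":-0.57,"y":-1,"z":0.05,"rx":0,"ry":0,"rz":-0.4876,"jaw":1},{"x":-0.57,"y":-1,"z":0.05,"rx":0,"ry":0,"rz":-0.4876,"jaw":1},{"x":-0.57,"y":-1,"z":0.05,"rx":0,"ry":0,"rz":-0.4876,"jaw":1},{"x":-0.57,"y":-1,"z":0.05,"rx":0,"ry":0,"rz":-0.4876,"jaw":1},{"x":-0.57,"y":-1,"z":0.05,"rx":0,"ry":0,"rz":-0.4876,"jaw":1},{"x":-0.57,"y":-1,"z":0.05,"rx":0,"ry":0,"rz":-0.4876,"jaw":1}]'; python3 -c "
from h import *
tgt([549,-303,190],Rsk([-.257,.966,0]))
"
```

```text
time: 1.25
tool_pos: [442.7, -416.8, 198.9]
orientation: [-3.12, -0.368, 0.0]
ft_force: [-0.3, 0.3, -0.4]
width: 91.0
xyz [0.4328, -0.2865, 0.0296] r [-0.0, 0.0, -0.0079] mm 156 deg 1.4
```

```bash
python3 -m creep '[{"x":0.15,"y":-0.1,"z":0.01,"rx":0,"ry":0,"rz":-0.008,"jaw":1},{"x":0.3,"y":-0.2,"z":0.02,"rx":0,"ry":0,"rz":-0.008,"jaw":1},{"x":0.433,"y":-0.287,"z":0.03,"rx":0,"ry":0,"rz":-0.008,"jaw":1},{"x":0.433,"y":-0.287,"z":0.03,"rx":0,"ry":0,"rz":-0.008,"jaw":1},{"x":0.433,"y":-0.287,"z":0.03,"rx":0,"ry":0,"rz":-0.008,"jaw":1},{"x":0.433,"y":-0.287,"z":0.03,"rx":0,"ry":0,"rz":-0.008,"jaw":1},{"x":0.433,"y":-0.287,"z":0.03,"rx":0,"ry":0,"rz":-0.008,"jaw":1},{"x":0.433,"y":-0.287,"z":0.03,"rx":0,"ry":0,"rz":-0.008,"jaw":1},{"x":0.433,"y":-0.287,"z":0.03,"rx":0,"ry":0,"rz":-0.008,"jaw":1},{"x":0.433,"y":-0.287,"z":0.03,"rx":0,"ry":0,"rz":-0.008,"jaw":1}]'; python3 -c "
from h import *
o=r.get_obs(); print(np.round(o['joint_pos'],2))
I,K,P=cam('wrist'); cv2.imwrite('pics/w1.png',I[:,:,::-1]); np.savez('w1.npz',I=I,K=K,P=P)
"
```

```text
time: 2.25
tool_pos: [549.2, -304.4, 190.0]
orientation: [3.117, 0.396, 0.0]
ft_force: [0.6, -0.5, 0.0]
width: 91.2
[-0.54  0.3   1.9   0.    0.95 -0.8 ]
```

View pics/w1.png

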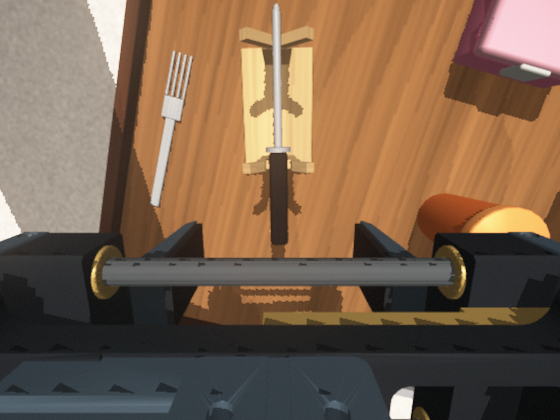

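The wrist view shows the handle from (280,243) to (278,152), the collar at (278,150) and the tip at (277,8). They line up well with the tool axis.

```bash
python3 -c "
from h import *
d=np.load('w1.npz');I,K,P=d['I'].astype(int),d['K'],d['P']
T=pose()
for n,uv,z in (('rear',(280,243),92),('collar',(278,150),92),('tip',(277,7),92)):
    p=onz(K,P,uv,z); print(n,p, 'px of TCP')
pr=lambda p:(lambda c:(K@(c/c[2]))[:2])((np.linalg.inv(P)@np.r_[p,1])[:3])
print(pr([549,-302.6,92]))
m=(I.max(2)<50); m[:145]=0;m[246:]=0;m[:,:262]=0;m[:,296:]=0
n,l,st,ce=cv2.connectedComponentsWithStats(m.astype(np.uint8)); i=1+np.argmax(st[1:,4]);print(st[i])
ys=[];
for row in range(160,240,8):
    xs=np.nonzero(l[row]==i)[0]; p=onz(K,P,(xs.mean(),row),102); ys.append(p); print(row,xs.min(),xs.max(),np.round(p,1))
R0=I[:,:,:].min(2)
for row in range(20,145,15):
    seg=R0[row,264:290]; xs=264+np.nonzero(seg>110)[0]; print(row,xs.min() if len(xs) else 0,xs.max() if len(xs) else 0)
"
```

```text
rear [ 558.83748753 -334.46593996   92.        ] px of TCP
collar [ 535.20738246 -250.76282783   92.        ] px of TCP
tip [ 506.58962884 -143.3522474    92.        ] px of TCP
[278.39352329 209.04380432]
[271 232   1   1   1]<string>:13: RuntimeWarning: Mean of empty slice.
  ret = ret.dtype.type(ret / rcount)
Traceback (most recent call last):
ValueError: zero-size array to reduction operation minimum which has no identity
```

```bash
python3 -c "
from h import *
tgt([549.3,-301.,73.2],Rsk([-.263,.965,0]))
"
```

```text
xyz [0.0027, -0.0107, 0.3893] r [0.0, -0.0, -0.0043] mm 117 deg 0.8
```

```bash
python3 -m creep '[{"x":0.003,"y":-0.011,"z":0.13,"rx":0,"ry":0,"rz":-0.004,"jaw":1},{"x":0.003,"y":-0.011,"z":0.26,"rx":0,"ry":0,"rz":-0.004,"jaw":0.3},{"x":0.003,"y":-0.011,"z":0.36,"rx":0,"ry":0,"rz":-0.004,"jaw":0},{"x":0.003,"y":-0.011,"z":0.389,"rx":0,"ry":0,"rz":-0.004,"jaw":-0.2},{"x":0.003,"y":-0.011,"z":0.389,"rx":0,"ry":0,"rz":-0.004,"jaw":-0.4},{"x":0.003,"y":-0.011,"z":0.389,"rx":0,"ry":0,"rz":-0.004,"jaw":-0.5},{"x":0.003,"y":-0.011,"z":0.389,"rx":0,"ry":0,"rz":-0.004,"jaw":-1},{"x":0.003,"y":-0.011,"z":0.389,"rx":0,"ry":0,"rz":-0.004,"jaw":-1},{"x":0.003,"y":-0.011,"z":0.389,"rx":0,"ry":0,"rz":-0.004,"jaw":-1},{"x":0.003,"y":-0.011,"z":0.389,"rx":0,"ry":0,"rz":-0.004,"jaw":-1}]'; python3 -c "
from h import *
o=r.get_obs(); print(np.round(o['joint_pos'],2))
I,K,P=cam('wrist'); cv2.imwrite('pics/w2.png',I[:,:,::-1]); np.savez('w2.npz',I=I,K=K,P=P)
"
```

```text
time: 3.3
tool_pos: [549.7, -300.7, 73.7]
orientation: [3.114, 0.416, 0.001]
ft_force: [-0.5, 0.2, -0.7]
width: 21.7
[-0.54  0.46  1.93  0.    0.75 -0.8 ]
```

View pics/w2.png

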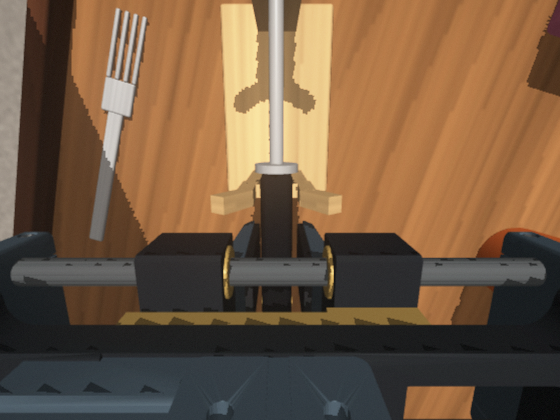

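The handle sits centred between the pads, with the rod running straight up the image at column 277. The jaws are still closing, so I hold briefly and then lift.

```bash
python3 -m creep '[{"x":0,"y":0,"z":0,"rx":0,"ry":0,"rz":0,"jaw":-1},{"x":0,"y":0,"z":0,"rx":0,"ry":0,"rz":0,"jaw":-1},{"x":0,"y":0,"z":0,"rx":0,"ry":0,"rz":0,"jaw":-1},{"x":0,"y":0,"z":-0.03,"rx":0,"ry":0,"rz":0,"jaw":-1},{"x":0,"y":0,"z":-0.1,"rx":0,"ry":0,"rz":0,"jaw":-1},{"x":0,"y":0,"z":-0.2,"rx":0,"ry":0,"rz":0,"jaw":-1},{"x":0,"y":0,"z":-0.35,"rx":0,"ry":0,"rz":0,"jaw":-1},{"x":0,"y":0,"z":-0.5,"rx":0,"ry":0,"rz":0,"jaw":-1},{"x":0,"y":0,"z":-0.6,"rx":0,"ry":0,"rz":0,"jaw":-1},{"x":0,"y":0,"z":-0.6,"rx":0,"ry":0,"rz":0,"jaw":-1}]'; python3 -c "
from h import *
I,K,P=cam('wrist'); cv2.imwrite('pics/w3.png',I[:,:,::-1]); np.savez('w3.npz',I=I,K=K,P=P)
for n in ('top','scene'):
    I,K,P=cam(n); cv2.imwrite('pics/w3%s.png'%n,I[:,:,::-1]); np.savez('w3%s.npz'%n,I=I,K=K,P=P)
print(pose())
"
```

```text
time: 4.35
tool_pos: [551.4, -301.6, 258.6]
orientation: [3.109, 0.415, 0.009]
ft_force: [0.9, -0.2, -0.8]
width: 15.7
[[ 9.64932407e-01  2.62497883e-01 -5.58611967e-04  5.49134280e+02]
 [ 2.62498117e-01 -9.64932423e-01  3.96510117e-04 -3.00332998e+02]
 [-4.34939733e-04 -5.29240051e-04 -9.99999765e-01  2.52616470e+02]
 [ 0.00000000e+00  0.00000000e+00  0.00000000e+00  1.00000000e+00]]
```

View pics/w3.png

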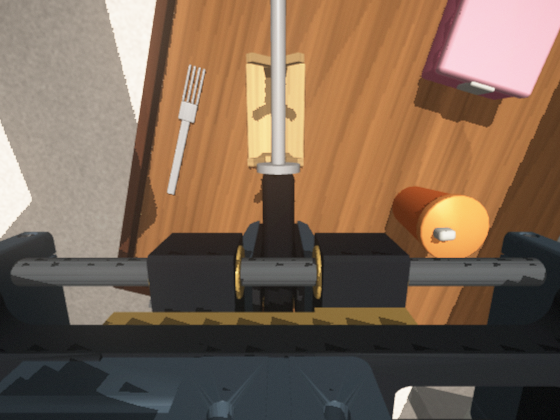

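View pics/w3top.png

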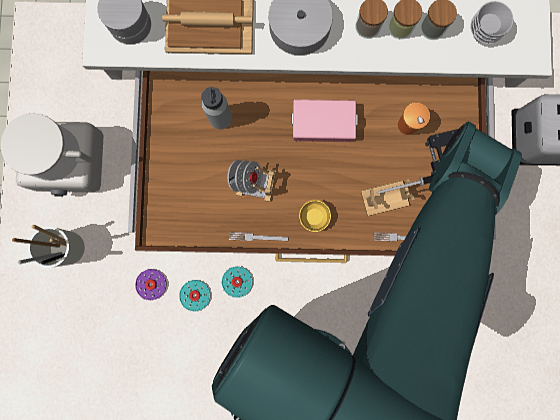

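```bash
python3 -c "
from h import *
tgt([485,30,255],Rsk([.19,.98,0]))
"
```

```text
xyz [0.0828, -1.1186, -0.0074] r [-0.0001, 0.0002, 0.1455] mm 337 deg 26.2
```

```bash
python3 -m creep '[{"x":0,"y":-0.08,"z":-0.01,"rx":0,"ry":0,"rz":0.02,"jaw":-1},{"x":0.01,"y":-0.2,"z":-0.01,"rx":0,"ry":0,"rz":0.05,"jaw":-1},{"x":0.02,"y":-0.35,"z":-0.01,"rx":0,"ry":0,"rz":0.08,"jaw":-1},{"x":0.04,"y":-0.5,"z":-0.01,"rx":0,"ry":0,"rz":0.11,"jaw":-1},{"x":0.06,"y":-0.65,"z":-0.01,"rx":0,"ry":0,"rz":0.14,"jaw":-1},{"x":0.07,"y":-0.8,"z":-0.01,"rx":0,"ry":0,"rz":0.1455,"jaw":-1},{"x":0.08,"y":-0.92,"z":-0.01,"rx":0,"ry":0,"rz":0.1455,"jaw":-1},{"x":0.083,"y":-0.98,"z":-0.01,"rx":0,"ry":0,"rz":0.1455,"jaw":-1},{"x":0.083,"y":-1,"z":-0.01,"rx":0,"ry":0,"rz":0.1455,"jaw":-1},{"x":0.083,"y":-1,"z":-0.01,"rx":0,"ry":0,"rz":0.1455,"jaw":-1}]'; python3 -c "
from h import *
I,K,P=cam('wrist'); cv2.imwrite('pics/w4.png',I[:,:,::-1]); np.savez('w4.npz',I=I,K=K,P=P)
print(pose()[:3,3],r.get_obs()['joint_pos'])
tgt([610,30,255],Rsk([.19,.98,0]))
"
```

```text
time: 5.5
tool_pos: [494.2, -4.3, 255.3]
orientation: [3.127, -0.299, -0.003]
ft_force: [-0.1, -0.5, -0.7]
width: 15.9
[494.57469393  -4.88978116 255.53524811] [-5.69388458e-02 -5.96363282e-03  2.11393858e+00 -1.58211162e-04
  1.03481964e+00  1.34218219e-01]
xyz [0.3557, -0.1873, 0.0013] r [0.0001, 0.0004, 0.0001] mm 121 deg 0.1
```

View pics/w4.png

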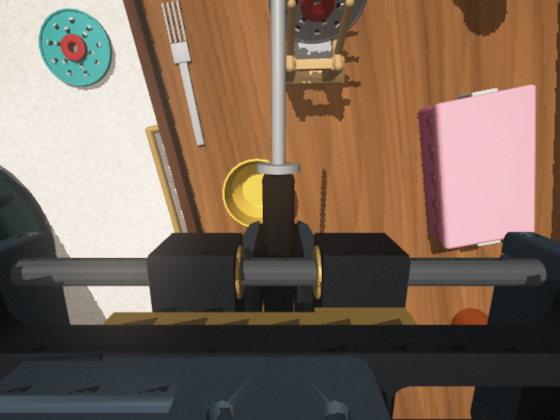

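The rack is at the top edge of the view, with the red hub at (318,5). I move on 100 mm.

```bash
python3 -m creep '[{"x":-0.02,"y":-0.1,"z":0,"rx":0,"ry":0,"rz":0,"jaw":-1},{"x":-0.05,"y":-0.25,"z":0,"rx":0,"ry":0,"rz":0,"jaw":-1},{"x":-0.07,"y":-0.36,"z":0,"rx":0,"ry":0,"rz":0,"jaw":-1},{"x":-0.07,"y":-0.36,"z":0,"rx":0,"ry":0,"rz":0,"jaw":-1},{"x":-0.07,"y":-0.36,"z":0,"rx":0,"ry":0,"rz":0,"jaw":-1},{"x":-0.07,"y":-0.36,"z":0,"rx":0,"ry":0,"rz":0,"jaw":-1},{"x":-0.07,"y":-0.36,"z":0,"rx":0,"ry":0,"rz":0,"jaw":-1},{"x":-0.07,"y":-0.36,"z":0,"rx":0,"ry":0,"rz":0,"jaw":-1},{"x":-0.07,"y":-0.36,"z":0,"rx":0,"ry":0,"rz":0,"jaw":-1},{"x":-0.07,"y":-0.36,"z":0,"rx":0,"ry":0,"rz":0,"jaw":-1}]'; python3 -c "
from h import *
I,K,P=cam('wrist'); cv2.imwrite('pics/w5.png',I[:,:,::-1]); np.savez('w5.npz',I=I,K=K,P=P)
print(pose()[:3,3],r.get_obs()['joint_pos'])
"
```

```text
time: 6.55
tool_pos: [494.8, 105.1, 256.3]
orientation: [3.127, -0.301, 0.0]
ft_force: [-0.2, 0.0, -1.1]
width: 16.0
[494.7382485  105.23805998 256.24917621] [ 1.63511497e-01  1.28717248e-02  2.09359704e+00 -4.47572659e-06
  1.03511232e+00  3.55210300e-01]
```

View pics/w5.png

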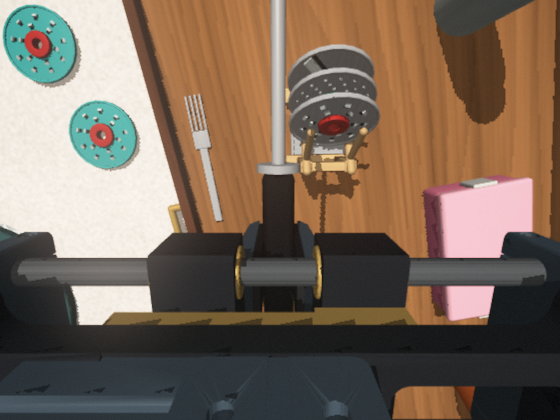

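All three discs are clear here, with the red hub at (334,125). I'll take a second view from the other side as a stereo pair.

```bash
python3 -m creep '[{"x":0.1,"y":0,"z":0,"rx":0,"ry":0,"rz":0,"jaw":-1},{"x":0.25,"y":0,"z":0,"rx":0,"ry":0,"rz":0,"jaw":-1},{"x":0.36,"y":0,"z":0,"rx":0,"ry":0,"rz":0,"jaw":-1},{"x":0.4,"y":0,"z":0,"rx":0,"ry":0,"rz":0,"jaw":-1},{"x":0.4,"y":0,"z":0,"rx":0,"ry":0,"rz":0,"jaw":-1},{"x":0.4,"y":0,"z":0,"rx":0,"ry":0,"rz":0,"jaw":-1},{"x":0.4,"y":0,"z":0,"rx":0,"ry":0,"rz":0,"jaw":-1},{"x":0.4,"y":0,"z":0,"rx":0,"ry":0,"rz":0,"jaw":-1},{"x":0.4,"y":0,"z":0,"rx":0,"ry":0,"rz":0,"jaw":-1},{"x":0.4,"y":0,"z":0,"rx":0,"ry":0,"rz":0,"jaw":-1}]'; python3 -c "
from h import *
I,K,P=cam('wrist'); cv2.imwrite('pics/w6.png',I[:,:,::-1]); np.savez('w6.npz',I=I,K=K,P=P)
print(pose()[:3,3],r.get_obs()['joint_pos'])
a=cv2.imread('pics/w5.png')[20:190,270:400]; b=cv2.imread('pics/w6.png')[20:190,160:290]
cv2.imwrite('pics/w56.png',cv2.resize(np.hstack([a,b]),None,fx=3,fy=3,interpolation=cv2.INTER_CUBIC))
"
```

```text
time: 7.6
tool_pos: [612.3, 82.7, 256.4]
orientation: [-3.127, 0.3, -0.0]
ft_force: [-0.2, 0.2, -1.0]
width: 15.5
[612.35666424  82.69841014 256.35917908] [9.65015444e-02 2.03913790e-01 1.87969711e+00 5.10479501e-05
 1.05786885e+00 2.87763462e-01]
```

View pics/w56.png

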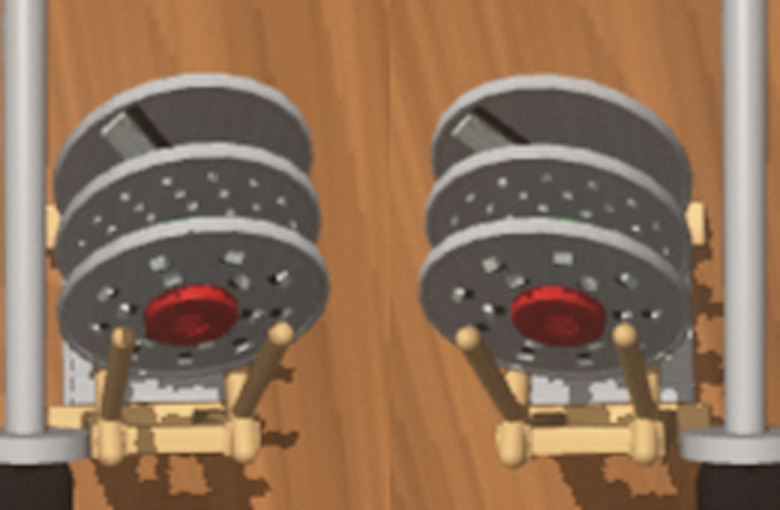

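```bash
cat > m.py <<'E'
from h import *
for n,ox in(('w5',270),('w6',160)):
    d=np.load(n+'.npz');I,K,P=d['I'],d['K'],d['P']
    hsv=cv2.cvtColor(I,cv2.COLOR_RGB2HSV)
    m=(((hsv[...,0]<6)|(hsv[...,0]>174))&(hsv[...,1]>170)&(hsv[...,2]>60)).astype(np.uint8); m[:,:ox]=0;m[:,ox+130:]=0;m[:90]=0;m[160:]=0
    ys,xs=np.nonzero(m); print(n,"red",m.sum(),xs.min(),xs.max(),ys.min(),ys.max())
    c=cv2.findContours(m,cv2.RETR_EXTERNAL,cv2.CHAIN_APPROX_NONE)[0]; c=max(c,key=len); e=cv2.fitEllipse(c); print(e, cv2.moments(c)['m10']/cv2.moments(c)['m00'])
    for r_ in range(ys.min(),ys.max()+1): print(r_,' '.join('%3d'%v for v in I[r_,xs.min()-1:xs.max()+2,0]))
E
python3 m.py
```

```text
w5 red 248 319 348 115 133
((333.0780334472656, 124.8733139038086), (17.8107852935791, 28.220962524414062), 76.06346130371094) 335.34328358208955
115  83  83  81  82  84  82  95 110 110  95  81  86  92  96 126 155 156 152 151 151 163 169 130  94  91  87  83  77  64  54  57  82
116  81  83  83  84  83  82  82  86  90  92  95 127 155 157 186 210 210 207 205 202 201 197 174 143 137 119  94  89  81  73  70  75
117  84  81  80  83  83  84  90  98 104 125 131 144 193 211 215 213 211 210 207 205 201 198 192 185 181 160 119  96  90  79  78  77
118  82  83  81  85  87  92  97 123 149 173 166 130 187 217 218 215 212 209 205 199 192 187 187 186 177 172 143  99  94  84  81  80
119  83  82  82 103 109 115 135 166 193 197 177 169 195 197 189 181 175 172 166 157 143 147 155 163 161 160 150 126 119 103  84  79
120  82  89 106 141 150 156 183 185 182 178 168 153 137 116  97  93  93  98  98  94  96  98  99 107 116 125 138 143 141 124  91  80
121  83 105 139 159 168 169 166 151 136 121  96  82  84  82  86  88  88  86  86  85  87  86  86  86  90  91  94 106 124 125 106  82
122  91 122 150 157 160 147 11
[... 3048 characters left out ...]
 111 109 109 108 100  85  81  80  80  80  83  82  83  84  80
127  91  97  90  88  85  86  84  85  81  78  79  86  96 100 104 109 110 110 110 109 103  94  82  78  80  79  82  81  81  83  81
128  84  86  87  87  87  86  86  84  83  82  83  93  98 104 105 107 112 110 110 106 102 104 101  81  80  80  80  82  81  83  79
129  83  83  85  86  87  84  82  86  83  84  84  89 100 104 107 110 110 112 109 105 101 119 119  86  83  83  81  83  81  79  79
130  83  82  84  82  84  84  88  82  84  85  86  87  94  98 102 110 112 112 111 118 116 108 101  88  82  83  82  80  80  80  78
131  81  82  83  82  80  81  83  82  83  85  85  85  84  87  94  98 104 104 104 120 120  97  87  79  82  82  82  80  78  79  78
```

```bash
cat > m2.py <<'E'
from h import *
D={n:np.load(n+'.npz') for n in('w5','w6')}
def q(name,a,b,z=None):
    a=(270+a[0]/3,20+a[1]/3) if len(a)==2 else a[:2]; b=(160+(b[0]-390)/3,20+b[1]/3) if len(b)==2 else b[:2]
    ra,rb=[ray(D[n]['K'],D[n]['P'],p) for n,p in(('w5',a),('w6',b))]
    t=tri(ra,rb); s=name+' tri %s err %.1f'%(np.round(t[0],1),t[1][0])
    if z: s+=' onz %s %s'%(np.round(onz(D['w5']['K'],D['w5']['P'],a,z),1),np.round(onz(D['w6']['K'],D['w6']['P'],b,z),1))
    print(s); return t[0]
if __name__=='__main__':
    q('hole',(333.3,127.8,0),(216.2,128,0),113)
    a=q('dowL',(122,335),(467,335),137); b=q('dowR',(281,330),(623,332),137); print('dow dir',(b-a)/np.linalg.norm(b-a),np.linalg.norm(b-a),(a+b)/2)
    a=q('postL',(109,440),(514,443)); b=q('postR',(243,438),(646,440)); print('dir',(b-a)/np.linalg.norm(b-a),np.linalg.norm(b-a),(a+b)/2)
E
python3 m2.py; python3 - <<'E'
import cv2,numpy as np
a=cv2.imread('pics/w5.png')[35:175,280:390]; b=cv2.imread('pics/w6.png')[35:175,165:275]
cv2.imwrite('pics/d5.png',cv2.resize(a,None,fx=4,fy=4,interpolation=cv2.INTER_CUBIC))
E
```

```text
hole tri [563.8 168.3 110.3] err 0.0 onz [563.3 168.3 113. ] [564.3 168.2 113. ]
dowL tri [538.3 169.3 131.1] err 0.1 onz [537.6 169.3 137. ] [540. 169. 137.]
dowR tri [587.6 161.  133.1] err 0.2 onz [586.6 161.3 137. ] [588.1 160.7 137. ]
dow dir [ 0.98540044 -0.16559736  0.03954086] 50.10047336768362 [562.93732648 165.15102422 132.12068051]
postL tri [531.9 131.   84.8] err 0.4
postR tri [581.6 122.6  86.6] err 0.2
dir [ 0.98524897 -0.1672972   0.03600157] 50.41306706046172 [556.7272871  126.79153804  85.71531803]
```

View pics/d5.png

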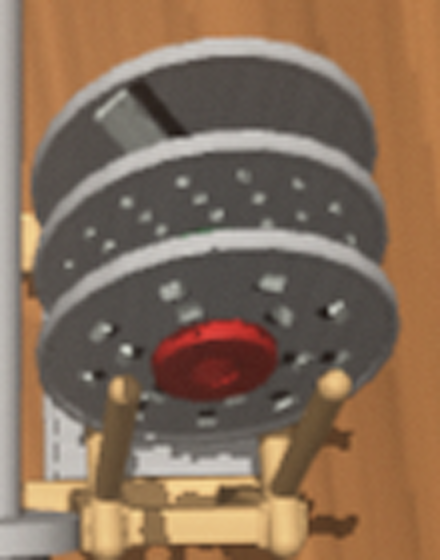

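```bash
cat > plan.py <<'E'
from h import *
SH=np.array([.167,.986,0]); SH/=np.linalg.norm(SH)
d=np.cos(np.pi/6)*SH+np.array([0,0,-.5]); H1=np.array([564.7,173.4,110.])
OFF=np.array([0,0,-18.8])  # grip point in tool frame
def ins(y1,off=OFF,dx=0,dn=0): # top hub at skewer y=y1
    Rm=Rsk(d); g=H1-y1*d+dx*Rm[:,0]-dn*Rm[:,2]; tgt(g-Rm@off,Rm); print(g, g-Rm@off)
E
python3 - <<'E'
from plan import *
ins(194)
for n in('w5','w6'):
    D=np.load(n+'.npz');g=D['I'].astype(int).min(2);he=None
    for row in(20,50,80,110,140,155):
        s=np.nonzero(g[row,266:292]>130)[0]+266; print(n,row,s.min(),s.max(),g[row,266:292].tolist() if row==80 else '')
E
```

```text
xyz [-0.1996, 0.3246, 0.2188] r [-0.1667, 0.0019, -0.0073] mm 132 deg 30.0
[536.64370134   7.75023663 207.        ] [535.07396805  -1.51776949 190.71872241]
w5 20 271 283 
w5 50 271 283 
w5 80 272 283 [72, 72, 72, 73, 81, 122, 157, 172, 182, 187, 197, 206, 202, 191, 179, 170, 156, 139, 115, 91, 80, 85, 88, 78, 77, 77]
w5 110 272 283 
w5 140 272 291 
w5 155 272 283 
w6 20 271 283 
w6 50 272 283 
w6 80 272 283 [73, 71, 71, 69, 74, 118, 160, 174, 182, 189, 198, 205, 205, 190, 179, 170, 157, 139, 113, 86, 72, 70, 70, 70, 68, 72]
w6 110 272 283 
w6 140 272 283 
w6 155 272 283
```

```bash
sed -i 's/OFF=np.array(\[0,0/OFF=np.array([-1.65,0/' plan.py; python3 -m creep '[{"x":-0.06,"y":0.12,"z":0,"rx":0,"ry":0,"rz":0,"jaw":-1},{"x":-0.12,"y":0.26,"z":0,"rx":0,"ry":0,"rz":0,"jaw":-1},{"x":-0.19,"y":0.4,"z":0.02,"rx":-0.04,"ry":0,"rz":-0.002,"jaw":-1},{"x":-0.194,"y":0.42,"z":0.06,"rx":-0.08,"ry":0.001,"rz":-0.005,"jaw":-1},{"x":-0.194,"y":0.4,"z":0.14,"rx":-0.12,"ry":0.001,"rz":-0.007,"jaw":-1},{"x":-0.194,"y":0.36,"z":0.2,"rx":-0.15,"ry":0.002,"rz":-0.007,"jaw":-1},{"x":-0.194,"y":0.325,"z":0.219,"rx":-0.1667,"ry":0.002,"rz":-0.007,"jaw":-1},{"x":-0.194,"y":0.325,"z":0.219,"rx":-0.1667,"ry":0.002,"rz":-0.007,"jaw":-1},{"x":-0.194,"y":0.325,"z":0.219,"rx":-0.1667,"ry":0.002,"rz":-0.007,"jaw":-1},{"x":-0.194,"y":0.325,"z":0.219,"rx":-0.1667,"ry":0.002,"rz":-0.007,"jaw":-1}]'; python3 -c "
from plan import *
T=pose()
for n in ('top','scene','wrist'):
    I,K,P=cam(n); cv2.imwrite('pics/p1%s.png'%n,I[:,:,::-1]); np.savez('p1%s.npz'%n,I=I,K=K,P=P)
    tip=(T@np.r_[OFF+[0,-163,0],1])[:3]; c=np.linalg.inv(P)@np.r_[tip,1]; print(n,tip,(K@c[:3]/c[2])[:2])
    c=np.linalg.inv(P)@np.r_[H1-6*d,1]; print((K@c[:3]/c[2])[:2])
print(r.get_obs()['joint_pos']); ins(194)
a=cv2.imread('pics/p1scene.png')[170:270,270:390]
cv2.imwrite('pics/p1s.png',cv2.resize(a,None,fx=5,fy=5,interpolation=cv2.INTER_CUBIC))
a=cv2.imread('pics/p1top.png')[130:230,215:335]
cv2.imwrite('pics/p1t.png',cv2.resize(a,None,fx=5,fy=5,interpolation=cv2.INTER_CUBIC))
"
```

```text
time: 8.65
tool_pos: [537.1, -2.5, 191.2]
orientation: [2.611, -0.222, -0.058]
ft_force: [-0.6, -0.7, -0.1]
width: 15.9
top [560.95001522 146.2254071  126.2163742 ] [261.07962483 177.53227953]
[253.33011416 177.09569803]
scene [560.95001522 146.2254071  126.2163742 ] [321.47296831 208.52579008]
[329.90547174 208.26033679]
wrist [560.95001522 146.2254071  126.2163742 ] [275.74740128 -97.73644126]
[ 273.37886543 -176.50866185]
[ 0.18716808  0.26353681  2.01903279 -0.54680497  1.1211392   0.6653086 ]
xyz [-0.0015, -0.0032, 0.0001] r [-0.0002, -0.0001, -0.0008] mm 1 deg 0.2
[536.64370134   7.75023663 207.        ] [536.70079891  -1.79330778 190.71872241]
```

View pics/p1s.png

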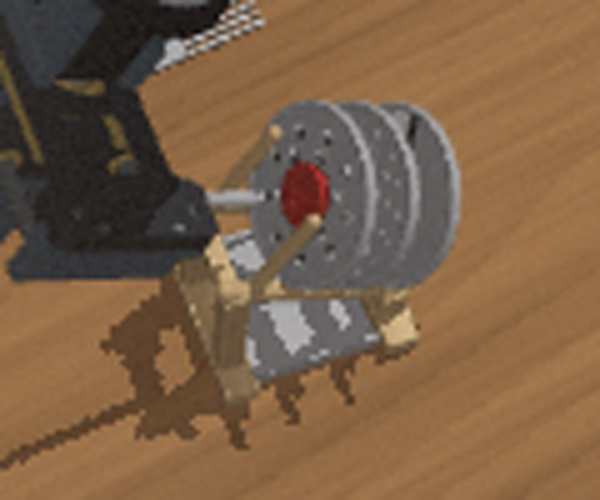

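View pics/p1t.png

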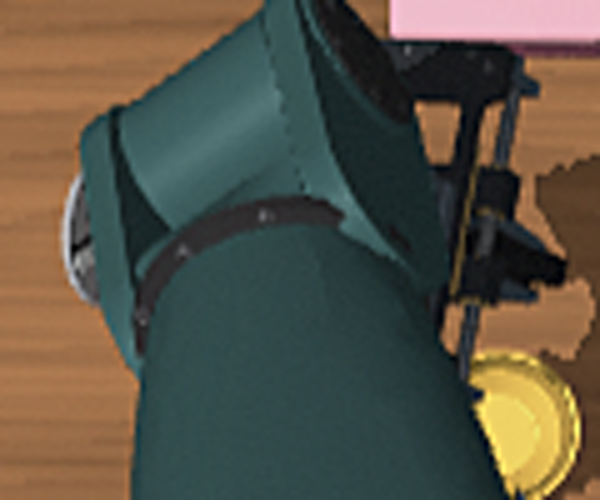

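View pics/p1wrist.png

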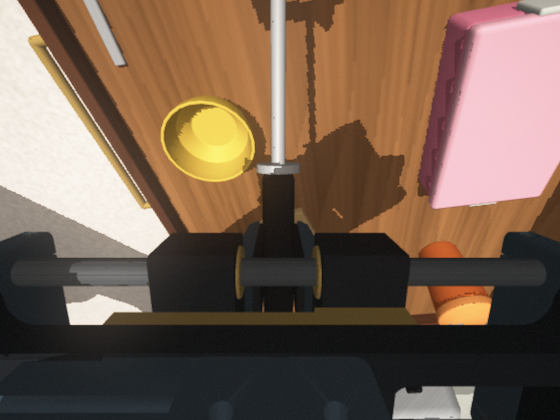

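The scene crop shows the tip at about (323,209) and the red hub face at about (331,208.6). Both are within 1 px of the predictions and share the same offset, so the alignment is good. I insert slowly into the first hub.

```bash
python3 -m creep '[{"x":-0.001,"y":-0.02,"z":0,"rx":0,"ry":0,"rz":0,"jaw":-1},{"x":-0.001,"y":-0.04,"z":0,"rx":0,"ry":0,"rz":0,"jaw":-1},{"x":-0.001,"y":-0.06,"z":0,"rx":0,"ry":0,"rz":0,"jaw":-1},{"x":-0.001,"y":-0.075,"z":0,"rx":0,"ry":0,"rz":0,"jaw":-1},{"x":-0.001,"y":-0.09,"z":0,"rx":0,"ry":0,"rz":0,"jaw":-1},{"x":-0.001,"y":-0.105,"z":0,"rx":0,"ry":0,"rz":0,"jaw":-1},{"x":-0.001,"y":-0.12,"z":0,"rx":0,"ry":0,"rz":0,"jaw":-1},{"x":-0.001,"y":-0.135,"z":0,"rx":0,"ry":0,"rz":0,"jaw":-1},{"x":-0.001,"y":-0.15,"z":0,"rx":0,"ry":0,"rz":0,"jaw":-1},{"x":-0.001,"y":-0.15,"z":0,"rx":0,"ry":0,"rz":0,"jaw":-1}]'; cat > look.py <<'E'
from plan import *
import sys
n=sys.argv[1]
o=r.get_obs(); T=pose(o); print('t',o['time'],'F tool',np.round(T[:3,:3].T@o['ft_force'],2),'tau',np.round(T[:3,:3].T@o['wrist_torque'],2),'w',o['width'])
g=(T@np.r_[OFF,1])[:3]; Rm=T[:3,:3]; v=H1-g; print('top hub in skewer: x %.1f y %.1f z %.1f'%(v@Rm[:,0],-v@Rm[:,1],-v@Rm[:,2]))
I,K,P=cam('wrist'); W=I
S,_,_=cam('scene')
cv2.imwrite('pics/%s.png'%n,np.hstack([cv2.resize(W[:230,180:380],None,fx=2,fy=2,interpolation=cv2.INTER_CUBIC),cv2.resize(S[160:275,290:390],None,fx=4,fy=4,interpolation=cv2.INTER_CUBIC)])[...,::-1])
E
python3 look.py i1
```

```text
time: 9.8
tool_pos: [543.1, 36.8, 167.7]
orientation: [2.61, -0.22, -0.059]
ft_force: [0.2, -0.6, -0.7]
width: 15.7
t 9.8 F tool [0.33 0.13 0.9 ] tau [0.33 0.17 0.09] w 15.741306626988344
top hub in skewer: x 0.0 y 148.6 z 0.4
```

View pics/i1.png

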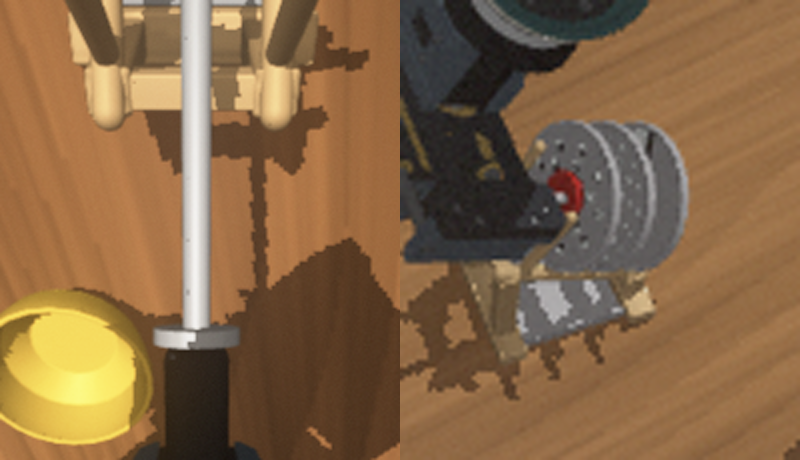

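No contact force, and the rod enters the red hub. The post midpoint at crop column 191 against the rod at 196 suggests I'm about 1 mm too far in +x, so I shift slightly and go on through the second hub.

```bash
python3 -m creep '[{"x":-0.003,"y":-0.01,"z":0,"rx":0,"ry":0,"rz":0,"jaw":-1},{"x":-0.003,"y":-0.02,"z":0,"rx":0,"ry":0,"rz":0,"jaw":-1},{"x":-0.003,"y":-0.03,"z":0,"rx":0,"ry":0,"rz":0,"jaw":-1},{"x":-0.003,"y":-0.04,"z":0,"rx":0,"ry":0,"rz":0,"jaw":-1},{"x":-0.003,"y":-0.05,"z":0,"rx":0,"ry":0,"rz":0,"jaw":-1},{"x":-0.003,"y":-0.06,"z":0,"rx":0,"ry":0,"rz":0,"jaw":-1},{"x":-0.003,"y":-0.07,"z":0,"rx":0,"ry":0,"rz":0,"jaw":-1},{"x":-0.003,"y":-0.08,"z":0,"rx":0,"ry":0,"rz":0,"jaw":-1},{"x":-0.003,"y":-0.09,"z":0,"rx":0,"ry":0,"rz":0,"jaw":-1},{"x":-0.003,"y":-0.09,"z":0,"rx":0,"ry":0,"rz":0,"jaw":-1}]'; python3 look.py i2
```

```text
time: 10.9
tool_pos: [546.2, 59.9, 154.3]
orientation: [2.61, -0.221, -0.059]
ft_force: [0.7, 0.3, -1.4]
width: 15.8
t 10.9 F tool [ 0.65 -1.09  1.01] tau [0.3  0.07 0.06] w 15.807459759558082
top hub in skewer: x 0.9 y 121.8 z 0.4
```

View pics/i2.png

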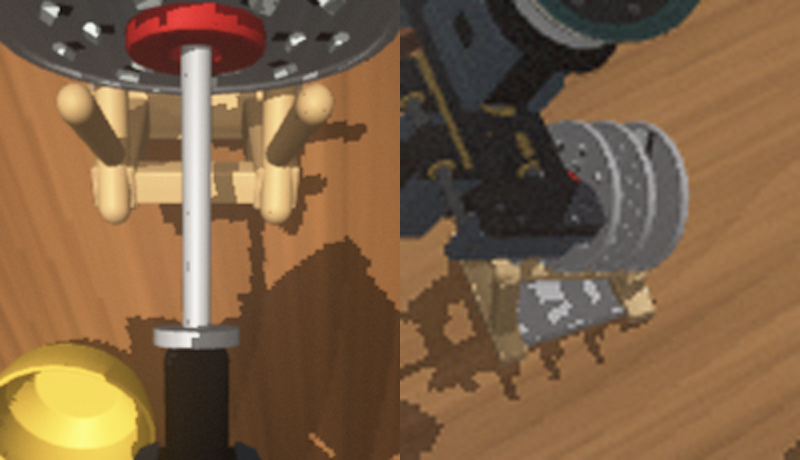

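The rod passes through the centre of the red hub, with dowels symmetric at crop x=75 and 315 and almost no force. On through the third.

```bash
python3 -m creep '[{"x":0,"y":-0.01,"z":0,"rx":0,"ry":0,"rz":0,"jaw":-1},{"x":0,"y":-0.02,"z":0,"rx":0,"ry":0,"rz":0,"jaw":-1},{"x":0,"y":-0.03,"z":0,"rx":0,"ry":0,"rz":0,"jaw":-1},{"x":0,"y":-0.04,"z":0,"rx":0,"ry":0,"rz":0,"jaw":-1},{"x":0,"y":-0.05,"z":0,"rx":0,"ry":0,"rz":0,"jaw":-1},{"x":0,"y":-0.06,"z":0,"rx":0,"ry":0,"rz":0,"jaw":-1},{"x":0,"y":-0.07,"z":0,"rx":0,"ry":0,"rz":0,"jaw":-1},{"x":0,"y":-0.08,"z":0,"rx":0,"ry":0,"rz":0,"jaw":-1},{"x":0,"y":-0.095,"z":0,"rx":0,"ry":0,"rz":0,"jaw":-1},{"x":0,"y":-0.095,"z":0,"rx":0,"ry":0,"rz":0,"jaw":-1}]'; python3 look.py i3
```

```text
time: 12.0
tool_pos: [550.3, 84.3, 140.0]
orientation: [2.61, -0.22, -0.059]
ft_force: [-0.6, -0.3, 0.0]
width: 15.8
t 12.0 F tool [-0.59  0.33  0.15] tau [0.37 0.05 0.07] w 15.761876224407269
top hub in skewer: x 0.9 y 93.1 z 0.4
```

View pics/i3.png

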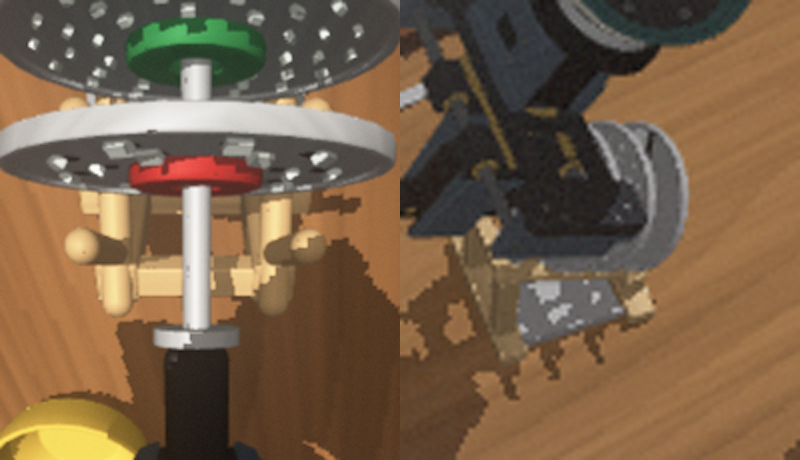

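The rod runs through red and green and should be through blue. I advance the last 30 mm, leaving a gap of about 5 mm to the collar.

```bash
python3 -m creep '[{"x":0,"y":-0.01,"z":0,"rx":0,"ry":0,"rz":0,"jaw":-1},{"x":0,"y":-0.02,"z":0,"rx":0,"ry":0,"rz":0,"jaw":-1},{"x":0,"y":-0.03,"z":0,"rx":0,"ry":0,"rz":0,"jaw":-1},{"x":0,"y":-0.045,"z":0,"rx":0,"ry":0,"rz":0,"jaw":-1},{"x":0,"y":-0.06,"z":0,"rx":0,"ry":0,"rz":0,"jaw":-1},{"x":0,"y":-0.075,"z":0,"rx":0,"ry":0,"rz":0,"jaw":-1},{"x":0,"y":-0.09,"z":0,"rx":0,"ry":0,"rz":0,"jaw":-1},{"x":0,"y":-0.1,"z":0,"rx":0,"ry":0,"rz":0,"jaw":-1},{"x":0,"y":-0.1,"z":0,"rx":0,"ry":0,"rz":0,"jaw":-1},{"x":0,"y":-0.1,"z":0,"rx":0,"ry":0,"rz":0,"jaw":-1}]'; python3 look.py i4
```

```text
time: 13.1
tool_pos: [554.6, 109.5, 125.2]
orientation: [2.61, -0.221, -0.059]
ft_force: [0.5, 0.3, -0.3]
width: 15.9
t 13.1 F tool [ 0.48 -0.48  0.02] tau [0.28 0.1  0.03] w 15.8790066896293
top hub in skewer: x 0.8 y 63.6 z 0.4
```

View pics/i4.png

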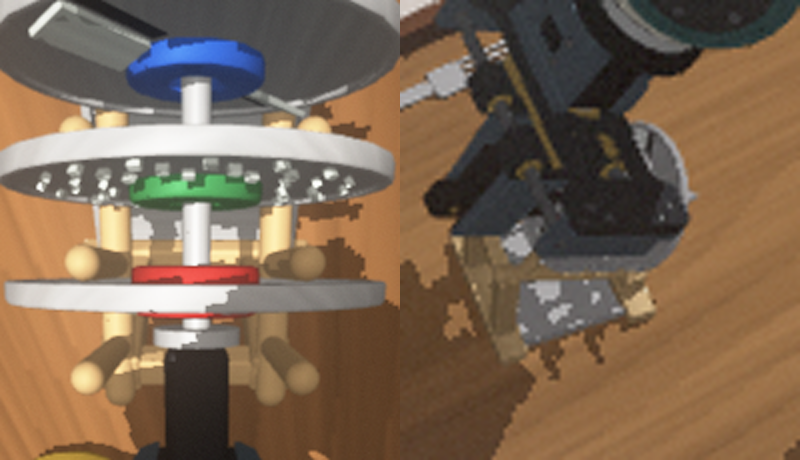

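All three are threaded: red, green and blue hubs in line at crop x≈196, the tip showing beyond, and no force. Next I work out the lift: up along the slope normal while the dowels still hold the discs, levelling about the middle hub.

```bash
cat > lift.py <<'E'
import numpy as np,sys
# L,a pairs ; mid hub in tool frame, direction of lift in tool yz
yl,zl=-89,-18.8
def rows(seq,u=(0,-1)):
    for L,a in seq:
        s,c=np.sin(np.radians(a)),np.cos(np.radians(a))
        print(L,a,'y %.3f z %.3f rx %.3f'%((yl-(yl*c-zl*s)+L*u[0])/300,(zl-(yl*s+zl*c)+L*u[1])/300,a/180))
if __name__=='__main__':
    rows([(6,0),(14,0),(22,1),(28,3),(34,5),(40,8),(46,11),(48,12)])
E
python3 lift.py
```

```text
6 0 y 0.000 z -0.020 rx 0.000
14 0 y 0.000 z -0.047 rx 0.000
22 1 y -0.001 z -0.068 rx 0.006
28 3 y -0.004 z -0.078 rx 0.017
34 5 y -0.007 z -0.088 rx 0.028
40 8 y -0.012 z -0.093 rx 0.044
46 11 y -0.017 z -0.098 rx 0.061
48 12 y -0.020 z -0.100 rx 0.067
```

```bash
python3 -m creep '[{"x":0,"y":0,"z":-0.01,"rx":0,"ry":0,"rz":0,"jaw":-1},{"x":0,"y":0,"z":-0.02,"rx":0,"ry":0,"rz":0,"jaw":-1},{"x":0,"y":0,"z":-0.035,"rx":0,"ry":0,"rz":0,"jaw":-1},{"x":0,"y":0,"z":-0.05,"rx":0,"ry":0,"rz":0,"jaw":-1},{"x":0,"y":-0.001,"z":-0.068,"rx":0.006,"ry":0,"rz":0,"jaw":-1},{"x":0,"y":-0.004,"z":-0.078,"rx":0.017,"ry":0,"rz":0,"jaw":-1},{"x":0,"y":-0.007,"z":-0.088,"rx":0.028,"ry":0,"rz":0,"jaw":-1},{"x":0,"y":-0.012,"z":-0.093,"rx":0.044,"ry":0,"rz":0,"jaw":-1},{"x":0,"y":-0.017,"z":-0.098,"rx":0.061,"ry":0,"rz":0,"jaw":-1},{"x":0,"y":-0.017,"z":-0.098,"rx":0.061,"ry":0,"rz":0,"jaw":-1}]'; python3 look.py l1
```

```text
time: 14.2
tool_pos: [558.2, 128.0, 149.0]
orientation: [2.803, -0.239, -0.037]
ft_force: [-0.2, -0.1, -2.6]
width: 15.8
t 14.2 F tool [-0.23 -0.67  2.51] tau [0.09 0.03 0.02] w 15.80385611376937
top hub in skewer: x 0.3 y 56.0 z -40.9
```

View pics/l1.png

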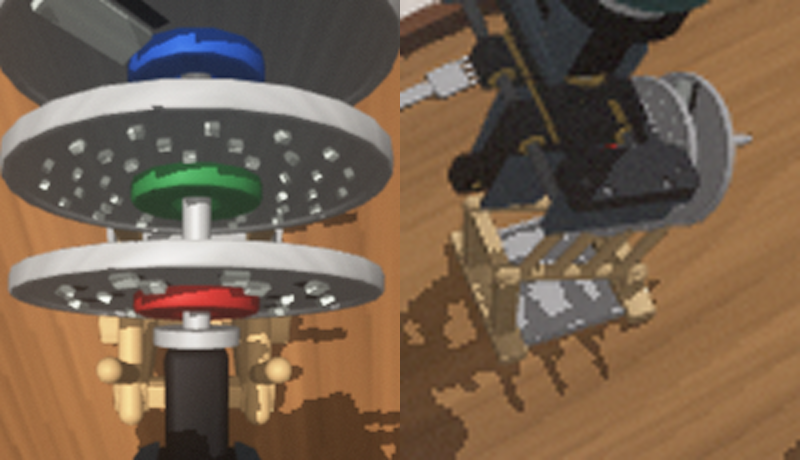

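All three discs hang on the rod with about 2.5 N of load and are still held by the dowels. I keep lifting along the slope normal and level out to slightly tip-up.

```bash
python3 -c "
from lift import *
import numpy as np
a=np.radians(11); rows([(8,1),(16,4),(24,8),(34,13),(45,18),(57,22),(72,25),(90,26),(105,26)],(-np.sin(a),-np.cos(a)))"
```

```text
8 1 y -0.006 z -0.021 rx 0.006
16 4 y -0.015 z -0.032 rx 0.022
24 8 y -0.027 z -0.038 rx 0.044
34 13 y -0.043 z -0.046 rx 0.072
45 18 y -0.063 z -0.059 rx 0.100
57 22 y -0.081 z -0.080 rx 0.122
72 25 y -0.100 z -0.116 rx 0.139
90 26 y -0.115 z -0.171 rx 0.144
105 26 y -0.124 z -0.220 rx 0.144
```

```bash
python3 -m creep '[{"x":0,"y":-0.006,"z":-0.021,"rx":0.006,"ry":0,"rz":0,"jaw":-1},{"x":0,"y":-0.015,"z":-0.032,"rx":0.022,"ry":0,"rz":0,"jaw":-1},{"x":0,"y":-0.027,"z":-0.038,"rx":0.044,"ry":0,"rz":0,"jaw":-1},{"x":0,"y":-0.043,"z":-0.046,"rx":0.072,"ry":0,"rz":0,"jaw":-1},{"x":0,"y":-0.063,"z":-0.059,"rx":0.1,"ry":0,"rz":0,"jaw":-1},{"x":0,"y":-0.081,"z":-0.08,"rx":0.122,"ry":0,"rz":0,"jaw":-1},{"x":0,"y":-0.1,"z":-0.116,"rx":0.139,"ry":0,"rz":0,"jaw":-1},{"x":0,"y":-0.115,"z":-0.171,"rx":0.144,"ry":0,"rz":0,"jaw":-1},{"x":0,"y":-0.124,"z":-0.22,"rx":0.144,"ry":0,"rz":0,"jaw":-1},{"x":0,"y":-0.124,"z":-0.22,"rx":0.144,"ry":0,"rz":0,"jaw":-1}]'; python3 look.py l2
```

```text
time: 15.3
tool_pos: [568.8, 185.6, 201.0]
orientation: [-3.011, 0.253, -0.021]
ft_force: [0.6, -0.6, -3.4]
width: 15.6
t 15.3 F tool [0.7  0.89 3.28] tau [-0.45  0.08 -0.09] w 15.576802366920537
top hub in skewer: x -0.6 y -23.6 z -107.6
```

View pics/l2.png

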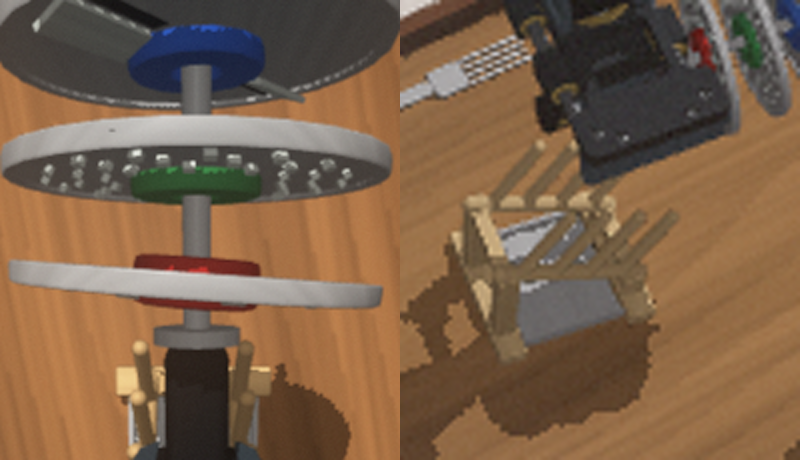

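The stack hangs free, clear of the rack. The hubs back-project to 64, 86 and 113 mm ahead of the grip, which puts them at about -23, 0 and +26 in the stand. Now a gentle carry back to the stand.

```bash
python3 -c "
from h import *
o=r.get_obs(); T=pose(o); print(T[:3,3], -T[:3,1])
s6=np.sin(np.radians(7))
tgt([562,-70,225],Rsk([-.05,.99,s6]))
tgt([549.4,-300.5,205],Rsk([-.263,.965,s6]))
"
```

```text
[567.50543819 184.78277054 198.81328743] [0.16557158 0.97894152 0.11941335]
xyz [0.1237, 0.824, -0.1869] r [0.0009, -0.0087, -0.0689] mm 256 deg 12.5
xyz [0.2105, 1.5911, -0.2119] r [0.0006, -0.0169, -0.137] mm 486 deg 24.9
```

```bash
python3 -m creep '[{"x":0.005,"y":0.03,"z":-0.03,"rx":0,"ry":0,"rz":-0.002,"jaw":-1},{"x":0.012,"y":0.09,"z":-0.07,"rx":0,"ry":-0.001,"rz":-0.007,"jaw":-1},{"x":0.025,"y":0.18,"z":-0.11,"rx":0,"ry":-0.002,"rz":-0.015,"jaw":-1},{"x":0.04,"y":0.28,"z":-0.14,"rx":0,"ry":-0.003,"rz":-0.024,"jaw":-1},{"x":0.058,"y":0.39,"z":-0.16,"rx":0,"ry":-0.004,"rz":-0.033,"jaw":-1},{"x":0.075,"y":0.5,"z":-0.18,"rx":0,"ry":-0.005,"rz":-0.042,"jaw":-1},{"x":0.092,"y":0.61,"z":-0.187,"rx":0,"ry":-0.006,"rz":-0.051,"jaw":-1},{"x":0.107,"y":0.71,"z":-0.187,"rx":0,"ry":-0.007,"rz":-0.06,"jaw":-1},{"x":0.118,"y":0.78,"z":-0.187,"rx":0.001,"ry":-0.008,"rz":-0.066,"jaw":-1},{"x":0.124,"y":0.824,"z":-0.187,"rx":0.001,"ry":-0.009,"rz":-0.069,"jaw":-1}]'; python3 look.py t1;  python3 -c "
from h import *
s6=np.sin(np.radians(5))
tgt([549.4,-300.5,205],Rsk([-.263,.965,s6]))
"
```

```text
time: 16.4
tool_pos: [561.1, -72.8, 224.3]
orientation: [-3.017, -0.075, 0.008]
ft_force: [0.8, -0.3, -2.6]
width: 16.2
t 16.4 F tool [0.74 0.68 2.53] tau [-0.42  0.16 -0.  ] w 16.180644927652544
top hub in skewer: x 17.7 y 229.8 z -162.4
xyz [-0.0759, 0.7595, -0.0294] r [-0.0116, -0.0066, -0.069] mm 229 deg 12.7
```

View pics/t1.png

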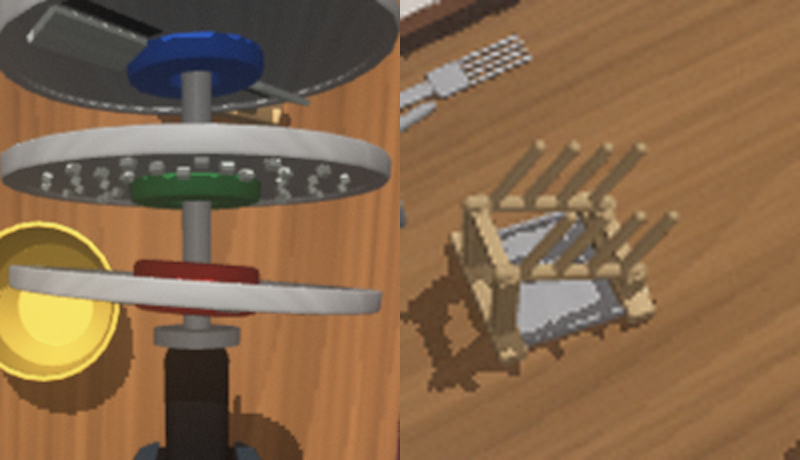

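The discs have not moved on the rod, and the rack is empty. On to a point above the stand.

```bash
python3 -m creep '[{"x":-0.002,"y":0.03,"z":0,"rx":0,"ry":0,"rz":-0.003,"jaw":-1},{"x":-0.008,"y":0.09,"z":0,"rx":0,"ry":0,"rz":-0.008,"jaw":-1},{"x":-0.016,"y":0.18,"z":-0.005,"rx":-0.001,"ry":-0.001,"rz":-0.016,"jaw":-1},{"x":-0.028,"y":0.29,"z":-0.01,"rx":-0.002,"ry":-0.002,"rz":-0.026,"jaw":-1},{"x":-0.04,"y":0.4,"z":-0.015,"rx":-0.004,"ry":-0.003,"rz":-0.036,"jaw":-1},{"x":-0.052,"y":0.51,"z":-0.02,"rx":-0.006,"ry":-0.004,"rz":-0.047,"jaw":-1},{"x":-0.062,"y":0.61,"z":-0.025,"rx":-0.008,"ry":-0.005,"rz":-0.056,"jaw":-1},{"x":-0.071,"y":0.7,"z":-0.028,"rx":-0.01,"ry":-0.006,"rz":-0.064,"jaw":-1},{"x":-0.075,"y":0.75,"z":-0.029,"rx":-0.0116,"ry":-0.0066,"rz":-0.069,"jaw":-1},{"x":-0.076,"y":0.76,"z":-0.029,"rx":-0.0116,"ry":-0.0066,"rz":-0.069,"jaw":-1}]'; python3 look.py t2;  python3 -c "
from h import *
I,K,P=cam('scene'); cv2.imwrite('pics/t2s.png',cv2.resize(I[220:330,100:240],None,fx=5,fy=5,interpolation=cv2.INTER_CUBIC)[...,::-1])
tgt([549.4,-300.5,135],Rsk([-.263,.965,0]))
"
```

```text
time: 17.5
tool_pos: [550.1, -299.8, 204.9]
orientation: [-3.028, -0.407, 0.017]
ft_force: [-1.1, 0.2, -2.7]
width: 15.7
t 17.5 F tool [-1.06 -0.24  2.71] tau [-0.25  0.16 -0.03] w 15.705568669832383
top hub in skewer: x 140.7 y 442.6 z -152.7
xyz [-0.0049, 0.0275, 0.2318] r [-0.0278, -0.0002, 0.0005] mm 70 deg 5.0
```

View pics/t2.png

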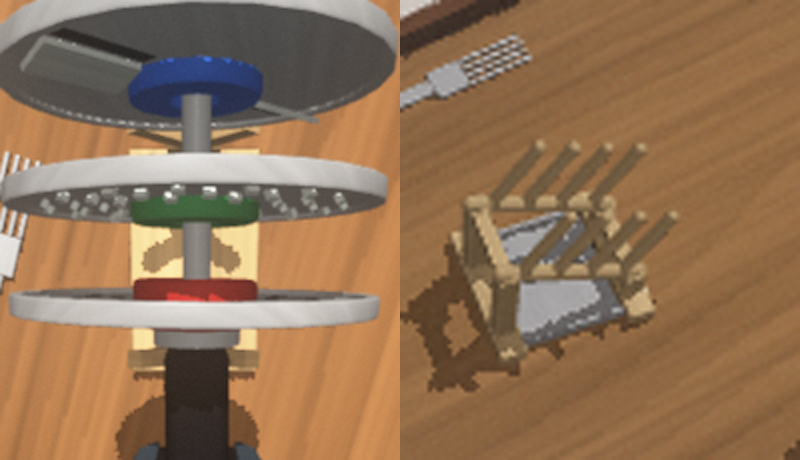

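View pics/t2s.png

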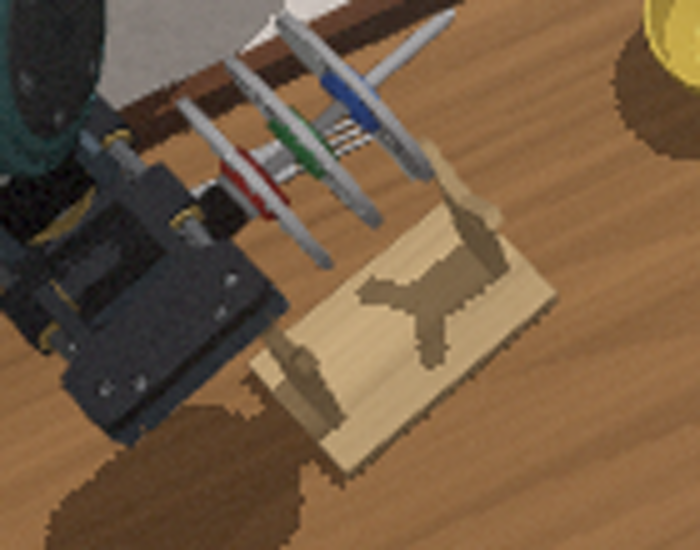

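Over the stand the discs have slid about 5 mm back to the collar, still well spaced, and the forks are aligned under the skewer. I level and lower.

```bash
python3 -c "
from h import *
tgt([549.4,-300.5,95],Rsk([-.263,.965,0]))
"
python3 -m creep '[{"x":-0.001,"y":0.005,"z":0.015,"rx":-0.005,"ry":0,"rz":0,"jaw":-1},{"x":-0.002,"y":0.01,"z":0.045,"rx":-0.012,"ry":0,"rz":0,"jaw":-1},{"x":-0.003,"y":0.016,"z":0.09,"rx":-0.02,"ry":0,"rz":0,"jaw":-1},{"x":-0.004,"y":0.02,"z":0.14,"rx":-0.026,"ry":0,"rz":0,"jaw":-1},{"x":-0.005,"y":0.027,"z":0.2,"rx":-0.028,"ry":0,"rz":0,"jaw":-1},{"x":-0.005,"y":0.03,"z":0.25,"rx":-0.028,"ry":0,"rz":0,"jaw":-1},{"x":-0.005,"y":0.035,"z":0.3,"rx":-0.028,"ry":0,"rz":0,"jaw":-1},{"x":-0.005,"y":0.039,"z":0.34,"rx":-0.028,"ry":0,"rz":0,"jaw":-1},{"x":-0.005,"y":0.039,"z":0.36,"rx":-0.028,"ry":0,"rz":0,"jaw":-1},{"x":-0.005,"y":0.039,"z":0.363,"rx":-0.028,"ry":0,"rz":0,"jaw":-1}]'; python3 look.py s1;  python3 -c "
from h import *
I,K,P=cam('scene'); cv2.imwrite('pics/s1s.png',cv2.resize(I[220:330,100:240],None,fx=5,fy=5,interpolation=cv2.INTER_CUBIC)[...,::-1])
print(pose()[:3]); tgt([549.4,-300.5,74.2],Rsk([-.263,.965,0]))
"
```

```text
xyz [-0.005, 0.0392, 0.3646] r [-0.0278, -0.0002, 0.0005] mm 110 deg 5.0
time: 18.65
tool_pos: [549.2, -301.1, 94.8]
orientation: [3.113, 0.419, 0.0]
ft_force: [-0.1, 0.2, -2.8]
width: 15.8
t 18.65 F tool [-0.04 -0.19  2.83] tau [-0.25  0.17  0.03] w 15.822253441005598
top hub in skewer: x 142.0 y 453.5 z -3.5
[[ 9.64439247e-01  2.64299503e-01  1.64671274e-03  5.49751547e+02]
 [ 2.64301357e-01 -9.64439594e-01 -1.03048559e-03 -3.01420894e+02]
 [ 1.31579814e-03  1.42906916e-03 -9.99998113e-01  9.60408681e+01]]
xyz [-0.0004, -0.0034, 0.0728] r [0.0005, -0.0004, 0.0004] mm 22 deg 0.1
```

View pics/s1.png

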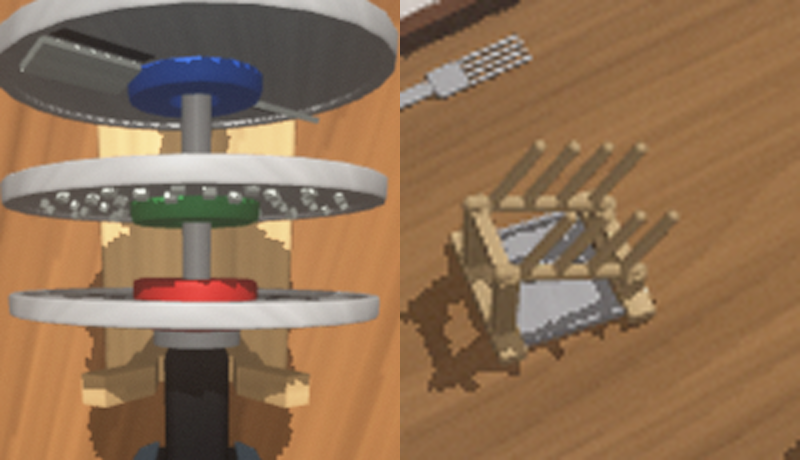

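View pics/s1s.png

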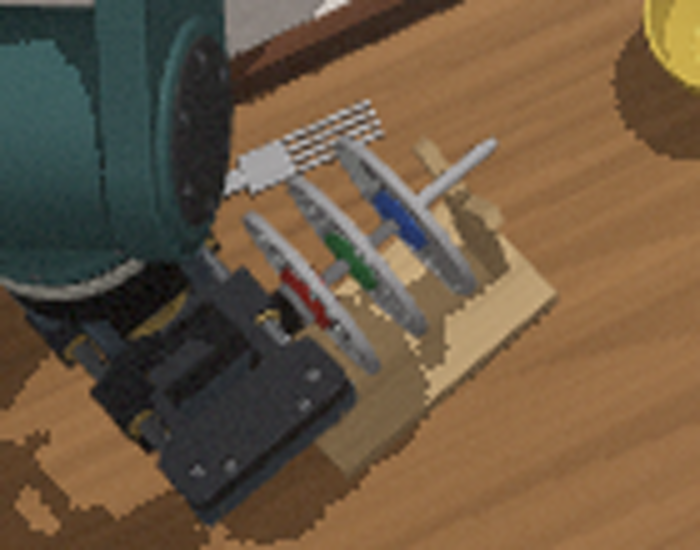

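The handle is centred between the fork prongs (crop x 160 to 238, handle 165 to 228), and the discs lie between the forks. I set it down slowly.

```bash
python3 -m creep '[{"x":0,"y":-0.001,"z":0.01,"rx":0,"ry":0,"rz":0,"jaw":-1},{"x":0,"y":-0.002,"z":0.02,"rx":0,"ry":0,"rz":0,"jaw":-1},{"x":0,"y":-0.003,"z":0.03,"rx":0,"ry":0,"rz":0,"jaw":-1},{"x":0,"y":-0.003,"z":0.04,"rx":0,"ry":0,"rz":0,"jaw":-1},{"x":0,"y":-0.003,"z":0.048,"rx":0,"ry":0,"rz":0,"jaw":-1},{"x":0,"y":-0.003,"z":0.056,"rx":0,"ry":0,"rz":0,"jaw":-1},{"x":0,"y":-0.003,"z":0.062,"rx":0,"ry":0,"rz":0,"jaw":-1},{"x":0,"y":-0.003,"z":0.066,"rx":0,"ry":0,"rz":0,"jaw":-1},{"x":0,"y":-0.003,"z":0.068,"rx":0,"ry":0,"rz":0,"jaw":-1},{"x":0,"y":-0.003,"z":0.068,"rx":0,"ry":0,"rz":0,"jaw":-1}]'; python3 -c "
from h import *
o=r.get_obs(); print(o['tool_pos'],o['ft_force'],o['wrist_torque'])"; python3 look.py s2
```

```text
time: 19.8
tool_pos: [549.2, -300.4, 75.1]
orientation: [3.113, 0.419, 0.002]
ft_force: [0.6, 0.1, -3.9]
width: 16.2
[ 549.24661267 -300.36819866   75.14371413] [ 0.60766254  0.07695297 -3.86976472] [-0.25474439 -0.21628663  0.02087217]
t 19.8 F tool [0.6  0.08 3.87] tau [-0.3   0.14 -0.02] w 16.24188711801893
top hub in skewer: x 141.8 y 452.8 z 16.4
```

View pics/s2.png

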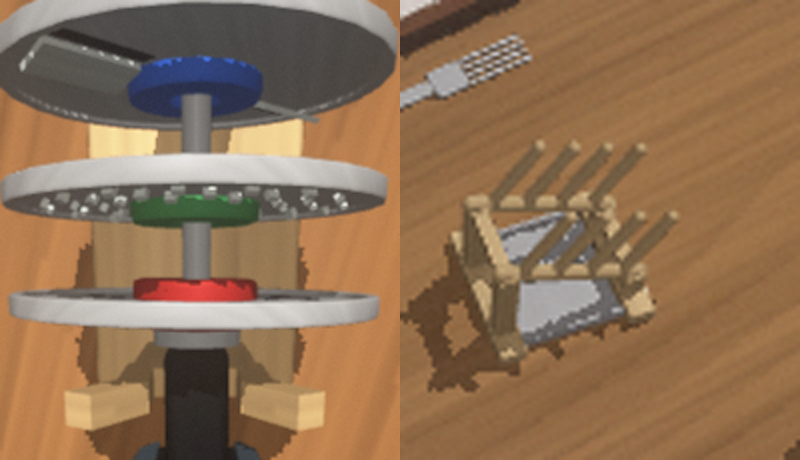

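It is still carrying the weight and is about 1.5 mm above the grasp height. I go a touch lower until the stand takes the load.

```bash
python3 -m creep '[{"x":0,"y":0,"z":0.001,"rx":0,"ry":0,"rz":0,"jaw":-1},{"x":0,"y":0,"z":0.002,"rx":0,"ry":0,"rz":0,"jaw":-1},{"x":0,"y":0,"z":0.003,"rx":0,"ry":0,"rz":0,"jaw":-1},{"x":0,"y":0,"z":0.004,"rx":0,"ry":0,"rz":0,"jaw":-1},{"x":0,"y":0,"z":0.005,"rx":0,"ry":0,"rz":0,"jaw":-1},{"x":0,"y":0,"z":0.005,"rx":0,"ry":0,"rz":0,"jaw":-1},{"x":0,"y":0,"z":0.005,"rx":0,"ry":0,"rz":0,"jaw":-1},{"x":0,"y":0,"z":0.005,"rx":0,"ry":0,"rz":0,"jaw":-1},{"x":0,"y":0,"z":0.005,"rx":0,"ry":0,"rz":0,"jaw":-1},{"x":0,"y":0,"z":0.005,"rx":0,"ry":0,"rz":0,"jaw":-1}]'
```

```text
time: 20.9
tool_pos: [549.2, -300.3, 73.6]
orientation: [3.113, 0.419, 0.001]
ft_force: [-0.8, -1.0, -2.3]
width: 15.3
```

```bash
python3 -m creep '[{"x":0,"y":0,"z":0.001,"rx":0,"ry":0,"rz":0,"jaw":-1},{"x":0,"y":0,"z":0.002,"rx":0,"ry":0,"rz":0,"jaw":-1},{"x":0,"y":0,"z":0.003,"rx":0,"ry":0,"rz":0,"jaw":-1},{"x":0,"y":0,"z":0.003,"rx":0,"ry":0,"rz":0,"jaw":-1},{"x":0,"y":0,"z":0.003,"rx":0,"ry":0,"rz":0,"jaw":-1},{"x":0,"y":0,"z":0.003,"rx":0,"ry":0,"rz":0,"jaw":-1},{"x":0,"y":0,"z":0.003,"rx":0,"ry":0,"rz":0,"jaw":-1},{"x":0,"y":0,"z":0.003,"rx":0,"ry":0,"rz":0,"jaw":-1},{"x":0,"y":0,"z":0.003,"rx":0,"ry":0,"rz":0,"jaw":-1},{"x":0,"y":0,"z":0.003,"rx":0,"ry":0,"rz":0,"jaw":-1}]'; python3 look.py s3
```

```text
time: 21.9
tool_pos: [549.3, -300.4, 73.4]
orientation: [3.113, 0.419, 0.001]
ft_force: [-4.5, 1.7, 9.3]
width: 15.8
t 21.9 F tool [-3.87 -2.84 -9.33] tau [ 0.66 -0.64 -0.14] w 15.767104484009142
top hub in skewer: x 141.8 y 452.9 z 18.1
```

View pics/s3.png

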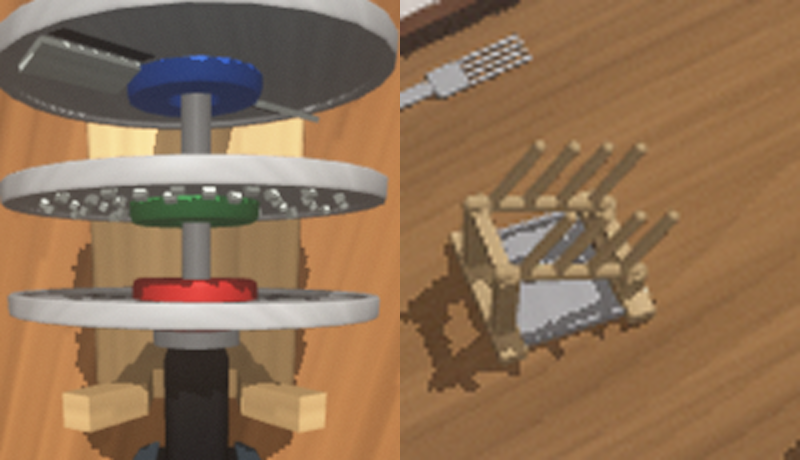

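The stand now takes the load, with about +9 N upward. I open slowly.

```bash
python3 -m creep '[{"x":0,"y":0,"z":-0.001,"rx":0,"ry":0,"rz":0,"jaw":-0.64},{"x":0,"y":0,"z":-0.001,"rx":0,"ry":0,"rz":0,"jaw":-0.6},{"x":0,"y":0,"z":-0.001,"rx":0,"ry":0,"rz":0,"jaw":-0.56},{"x":0,"y":0,"z":-0.001,"rx":0,"ry":0,"rz":0,"jaw":-0.5},{"x":0,"y":0,"z":-0.001,"rx":0,"ry":0,"rz":0,"jaw":-0.4},{"x":0,"y":0,"z":-0.001,"rx":0,"ry":0,"rz":0,"jaw":-0.3},{"x":0,"y":0,"z":-0.001,"rx":0,"ry":0,"rz":0,"jaw":-0.2},{"x":0,"y":0,"z":-0.001,"rx":0,"ry":0,"rz":0,"jaw":-0.1},{"x":0,"y":0,"z":-0.001,"rx":0,"ry":0,"rz":0,"jaw":0},{"x":0,"y":0,"z":-0.001,"rx":0,"ry":0,"rz":0,"jaw":0}]'; python3 look.py s4
```

```text
time: 23.0
tool_pos: [549.2, -300.3, 73.1]
orientation: [3.113, 0.419, 0.002]
ft_force: [-1.0, -0.2, 0.8]
width: 45.5
t 23.0 F tool [-0.97 -0.09 -0.83] tau [-0.04  0.15 -0.01] w 45.46252643294577
top hub in skewer: x 141.8 y 452.8 z 18.4
```

View pics/s4.png

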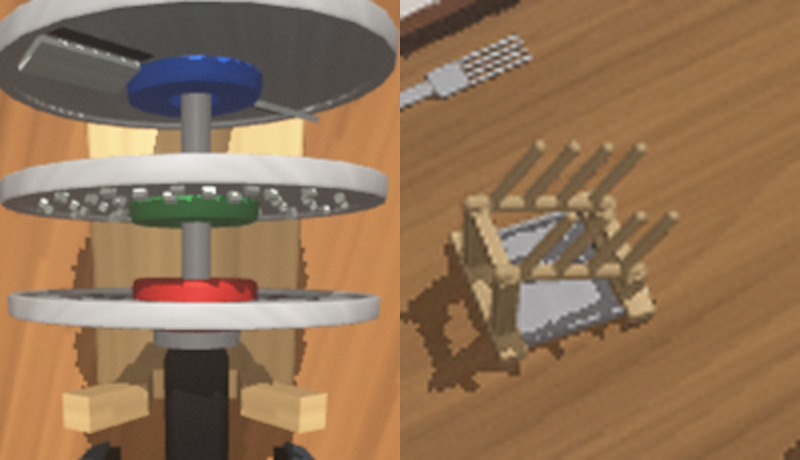

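Released and the skewer did not shift. I retreat straight up, then back.

```bash
python3 -m creep '[{"x":0,"y":0,"z":-0.02,"rx":0,"ry":0,"rz":0,"jaw":0},{"x":0,"y":0,"z":-0.06,"rx":0,"ry":0,"rz":0,"jaw":0},{"x":0,"y":0,"z":-0.14,"rx":0,"ry":0,"rz":0,"jaw":0},{"x":0,"y":0,"z":-0.26,"rx":0,"ry":0,"rz":0,"jaw":0},{"x":0,"y":0.05,"z":-0.4,"rx":0,"ry":0,"rz":0,"jaw":0},{"x":0,"y":0.12,"z":-0.5,"rx":0,"ry":0,"rz":0,"jaw":0},{"x":0,"y":0.2,"z":-0.58,"rx":0,"ry":0,"rz":0,"jaw":0},{"x":0,"y":0.26,"z":-0.6,"rx":0,"ry":0,"rz":0,"jaw":0},{"x":0,"y":0.3,"z":-0.6,"rx":0,"ry":0,"rz":0,"jaw":0},{"x":0,"y":0.3,"z":-0.6,"rx":0,"ry":0,"rz":0,"jaw":0}]'; python3 -c "
from h import *
I,K,P=cam('wrist'); cv2.imwrite('pics/f_w.png',I[...,::-1])
S,KS,PS=cam('scene'); cv2.imwrite('pics/f_s.png',cv2.resize(S[220:330,100:240],None,fx=5,fy=5,interpolation=cv2.INTER_CUBIC)[...,::-1])
np.savez('f.npz',I=I,K=K,P=P)
"
```

```text
time: 24.1
tool_pos: [572.7, -387.8, 253.2]
orientation: [3.113, 0.418, 0.002]
ft_force: [-0.1, 0.5, -1.0]
width: 45.7
```

View pics/f_w.png

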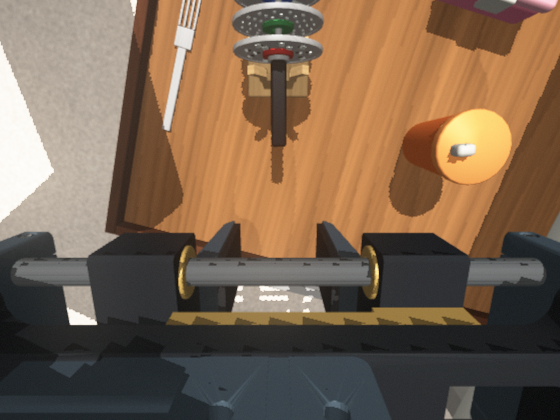

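View pics/f_s.png

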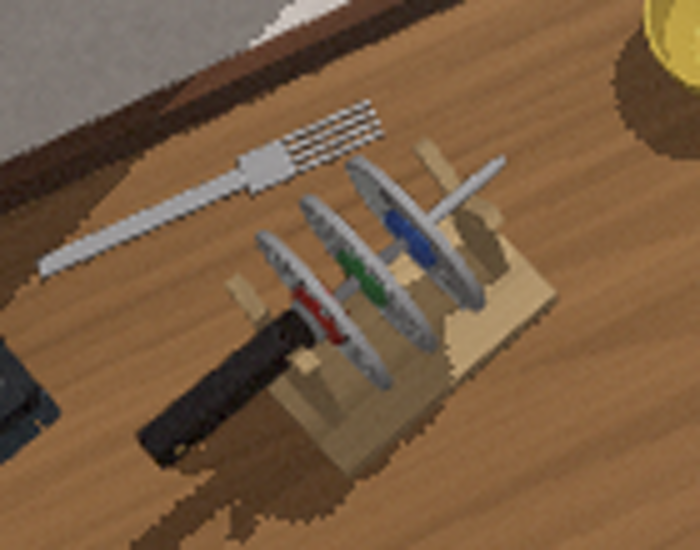

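Back-projecting would only repeat this: in the scene view the handle's rear end is at (130,311) and the tip at (200,252), against (129,310) and (200,252) at the start. The skewer lies as it did, with the three discs between the forks. I hand in.

```bash
python3 -c "
from h import *
d=np.load('f.npz'); print(onz(d['K'],d['P'],(279,145),92))
print(r.hand_in())
"
```

```text
[ 558.62064079 -332.13005962   92.        ]
the job is handed in; nothing more can be done
None
```

The job is handed in, at about 24 s of the 54 s allowed; no verdict was reported. I gripped the skewer by its handle and ran it down the 30° line through the red, green and blue hubs; the wrist force stayed around 1 N. I lifted the stack off along the slope normal while levelling the rod, carried it slightly tip-up, set it down in both forks and released it.

**Skewer position:** the handle's rear end and the tip are within about 1 px (roughly 2 mm) of their starting pixels in the scene camera. The wrist camera put the rear end 2.3 mm from where it first measured it. It did not visibly shift when the fingers opened.

**Discs:** all three hang apart between the forks. Back-projecting the hubs before the carry put them at about -23, 0 and +26 mm from the stand's centre. They then slid about 5 mm towards the collar, and I did not measure them again.

**Forces and disagreements:** seating the skewer pressed about 9 N upward on the wrist, against the 60 N limit. The height measured for the top hub was about 3 mm below the figure in the description, so I used the description's. I also corrected about 1 mm sideways during the insertion. I did not measure the other items on the tray again, but nothing touched them in the views I saw.

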